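# Scoop cleaned bones from under the drying rack into the collecting bin

## Task

First slide the bin's shutter open until it clicks into its open stop. Then take the scoop by its handle, reach it in under the low drying rack without striking the rack, gather both bones into the pan at once and bring them out, and tip them through the open port into the bin; do not touch the bones with the gripper. Finally set the scoop down flat on the counter, clear of rack and bin, leave the shutter open, and leave the bottle, beaker and brush where they are.

Things in the scene. Friction and masses are not known exactly. Their poses are not given: they have to be found in the camera images.
- rack: Low steel wire drying rack, fixed, 250 mm deep (x), 180 mm wide (y), on four thin corner legs (160 mm clear between the front legs). Origin on the counter below the middle of its front edge; +x points in under the rack, the scoop's way in; z up. Underside of the bars 87 mm above the counter, top 103 mm.
- guard: Fixed white guard of slippery plastic on the counter under the rack, open to the front, no floor. Origin and axes are the rack's. Face of its back wall at x = +210 mm (35 mm high); inner faces of its side walls at y = -75 and +75 mm (25 mm high, from x = 62 to 212 mm). The bones lie on the counter within it.
- bone_a: Cleaned ivory-coloured toe bone, 62 mm long (its x axis), 32 mm wide (y) and 20 mm high, with two knuckles at each end; 22 g. Origin at the middle of its underside. It lies roughly crosswise under the rack, nearer the front.
- bone_b: A second bone, the same as bone_a, nearer the back wall.
- bone_a_mid (a point): The middle of bone_a, 10 mm above its origin. Axes as the bone's.
- bone_b_mid (a point): The middle of bone_b, 10 mm above its origin. Axes as the bone's.
- scoop: Steel scoop, 253 mm long, 150 g, slippery (bones slide from about 20 degrees). Origin under the pan's middle, on the counter when it lies flat; +x points out of the open mouth, z up. Pan: x = -54 to +54 mm, 111 mm wide outside, 105 inside, floor 2 mm, bevelled lip 1.5 mm thick, side walls 28 mm high, back wall 45 mm. Red handle behind it, x = -54 to -199 mm.
- scoop_grip (a point): Grip point on the handle, 184 mm behind the scoop's origin, 40 mm up, 15 mm from the end; axes as the scoop's. The handle is a level bar 16 mm wide, 22 mm high; a foot under it at x = -115 mm reaches the counter. With the lip at the guard's back only the last 43 mm stand out of the rack, so hold it here, the hand leaning back 25 to 45 degrees, fingers pointing down and towards the pan.
- scoop_lip (a point): Middle of the scoop's front lip (54 mm ahead of the scoop's origin, 1 mm above the pan's underside). Axes as the scoop's.
- bin: Green open metal bin fixed to the counter, 216 mm long (x), 152 mm wide (y), side walls 60 mm high and end walls 50 mm high. Origin at the middle of its underside, z up. The half towards -x is the port, covered at first by the shutter; the other half is covered by a fixed deck (top 50 mm). Inner floor 4 mm above the counter, walls 4 mm thick.
- bin_port (a point): Middle of the port's opening at the height of the end wall's rim (50 mm above the counter). The port is 100 mm long (bin x) and 144 mm wide (bin y) once the shutter is open. Axes as the bin's.
- shutter (a joint): Travel of the aluminium shutter plate along the bin's +x, in m: 0 = shut over the port, 0.100 = fully open over the deck. It has two spring-clicked stops, at 0 and at 0.100: it needs about 5 to 8 N to move and past the middle is drawn to the open stop.
- shutter_handle (a point): Middle of the grip on the shutter's upright black handle bar, 86 mm above the counter. The bar is 12 mm thick (along the slide, bin x), 70 mm long (bin y); its top is 100 mm and the plate it stands on 56 mm above the counter. Axes as the bin's.
- bottle: Amber bottle, 60 mm in diameter, 150 mm high, a bystander. Origin under its middle.
- beaker: Green glass beaker, 70 mm in diameter, 80 mm high, a bystander. Origin under its middle.
- brush: Brush 180 mm long lying on the counter along its x axis, a bystander. Origin near its middle.
There are look-alikes about, which are no part of the job. What is shaped like the bone_a but pink is not meant. Leave any green look-alike of the bone_b alone.

How it is judged:
By the outcome, as a careful person would: the job done as asked, in the order asked, and still so for the second after the job is handed in, with the robot touching nothing.
It also fails if it takes over 72 s, if anything falls off the work surface, if the arm or the gripper's body presses on something with over 40 N, if the wrist force passes 120 N, or if a joint passes its speed limit or range.

## Robot

A 7-joint arm with a two-finger parallel gripper is mounted at the origin on the work surface. World frame = base frame: x ahead of the robot, y to its left, z up, the work surface at z = 0. Lengths are in m, angles in rad, forces in N, time in s.
With the tool pointing down it reaches from about 0.425 to 0.875 m from the base axis. Payload 4.7 kg.
Tool frame: the origin (TCP) lies on the centre line of the jaws, within the pads' length; the fingertips stand 8 mm ahead of it and the grasp point (between the pads) lies 11 mm behind it; z points along the fingers, y is the direction in which the jaws open and shut (so a half turn about z gives the same grasp; the last joint's range is limited). The gripper opens to 87 mm and grips with 3 to 60 N. Pads are 19 mm wide; open, the fingers measure 117 mm over their backs; the gripper's body (75 mm by 190 mm) begins 51 mm behind the grasp point.
Start: joints at [1.121, 0.321, -0.07, 1.45, 0.023, 1.371, -0.057], TCP at [0.291, -0.581, 0.231] pointing down, gripper open.
Joint ranges: [-2.86, 2.86], [-0.3, 2.09], [-1.38, 1.24], [0.06, 2.45], [-1.56, 4.7], [0.09, 2.05], [-2.69, 2.69]. Speed limits (rad/s): [2.57, 2.57, 3.14, 3.14, 3.14, 3.14, 3.14].

## Interface

Orientations are given as a unit quaternion [w, x, y, z].
In Python, from station import readout, viewer, hand_in gives the robot as it stands. The module is installed in compiled form; this text tells all that it offers.
- The arm moves only by the tool play_rows, never from a script. Its arguments are lists of equal length, an entry for each row: "xyz": the shift along the tool's x, y, z as a fraction of full scale, a list of three; "yaw": the turn about the tool's z as a fraction of full scale; "hand": the closure, from 0 (fully open) to 1 (shut). In form: {"xyz": [[x, y, z], ...], "yaw": [yaw, ...], "hand": [hand, ...]}. A call has 1 to 10 rows; each row shifts and turns the commanded pose from where the row before left it, along the tool's axes as they then stand; what a row does not reach is not made up. Full scale, the value 1, is 0.03 m for a shift and 4 degrees for a turn. A row lasts 1/10 s, in which the tool goes at most 50 mm and 8.59 degrees, less where a joint would pass 70% of its speed; a pose out of reach is approached as far as the arm can. A call with a number of a shift or a turn outside -1 to 1 is refused whole. A call with a gripper value outside its range is refused whole. The fingers move at their own pace and stop on an object; "grip_force" is the grip in N (left out, the last holds). Time passes only in rows, so rows that do not move let the fingers close. It gives the time, the measured TCP pose, the force and the opening at its end, in the units of the state.
- readout.sense(): the state, without advancing time (a new reading comes with each control period).
- viewer.capture(name): name is "scene" or "top"; returns (picture, depth): 400x640x3 uint8, red, green, blue; 400x640 float32, m along the optical axis (not along the pixel's ray), 0 where there is no reading.
- viewer.camera_model(name): a dict with "intrinsics" (3x3 intrinsics, pixels), "k1" (the pictures are not rectified: a ray, as slopes to the right and down, at radius r is drawn at 1 + k1 r^2 times it, then the intrinsics apply), "cam_to_world" (4x4, takes a point from camera to world coordinates). Camera axes: x right, y down, z forward; pixel columns grow to the right and rows downward; lengths in m; the calibration is good to about 2 mm. A picture is of the moment at which its call begins. camera_model takes no time and is no camera call.
- hand_in(): hands the job in, once; it reports no verdict.
The state is a dict: "time_s": time; "joint_positions": joint angles; "joint_vel": joint speeds; "joint_torque": joint torques, N m; "eef_pos": TCP position; "ee_rot": TCP orientation; "force": force on the tool from outside, world axes, zero at the start; "moment": the same for the moment, N m; "grip_width": opening from 0.0 (shut) to 1.0 (fully open).
Only numpy, scipy, OpenCV 4.12 (cv2) and the standard library are available. Lean on these libraries where they do the work, as an engineer would, in place of code of your own. Each camera call takes 0.05 s, during which the arm holds its last target.

## Working session

There is one attempt and no reset: what is moved stays moved. The work goes in short steps, Python scripts to look and compute and a tool call to move; the robot and the scene stay as the last step left them, time stands still between calls to the robot, and variables do not carry over. Pictures are saved under pics/ and viewed, and the job is handed in when it is done.

Besides the shell and the picture viewer there is one more tool, called after ">>>" as name(argument=value, ...) on one line, values as JSON. play_rows: Moves the arm, as the interface text tells. Its arguments: {"type":"object","properties":{"xyz":{"type":"array","items":{"type":"array","items":{"type":"number","minimum":-1,"maximum":1}}},"yaw":{"type":"array","items":{"type":"number","minimum":-1,"maximum":1}},"hand":{"type":"array","items":{"type":"number"}},"grip_force":{"type":"number"}},"required":["xyz","yaw","hand"]}

```bash
mkdir -p pics; ls; python3 - <<'E'
from station import readout, viewer
import cv2, numpy as np
print(readout.sense())
for n in ["scene","top"]:
    p,d=viewer.capture(n)
    cv2.imwrite(f"pics/{n}0.png",p[:,:,::-1]); np.savez(f"{n}0.npz",p=p,d=d)
    print(n,viewer.camera_model(n), (d>0).mean())
E
```

```text
pics
{'time_s': 0.0, 'joint_positions': array([ 1.12108019,  0.32182806, -0.07008227,  1.45166817,  0.02261416,
        1.37082392, -0.05691123]), 'joint_vel': array([ 0.00028501,  0.00088365, -0.00071921, -0.0005995 ,  0.00039416,
       -0.00086628, -0.00149838]), 'joint_torque': array([-1.51309710e-04, -4.91293573e+01, -4.03990243e-01, -3.12527382e+01,
       -6.39684917e-02,  4.37988248e-02,  1.80615825e-04]), 'eef_pos': array([ 0.29049221, -0.58086569,  0.22946165]), 'ee_rot': array([-9.29507183e-04,  9.73226907e-01,  2.29844396e-01, -2.78219744e-04]), 'force': array([-0.0091519 , -0.02930073,  0.85517534]), 'moment': array([ 0.00893433,  0.03581651, -0.02718271]), 'grip_width': 1.003875262928522}
scene {'intrinsics': array([[424.55798325,   0.        , 317.84628725],
       [  0.        , 424.55798325, 198.52767408],
       [  0.        ,   0.        ,   1.        ]]), 'k1': 0.013085789006469764, 'cam_to_world': array([[-0.79526391,  0.44874786, -0.40765263,  1.10290579],
       [ 0.60625073,  0.58428399, -0.53951114,  0.79234836],
       [-0.00391957, -0.67619345, -0.73671369,  1.11275434],
       [ 0.        ,  0.        ,  0.        ,  1.        ]])} 0.99599609375
top {'intrinsics': array([[486.2352527 ,   0.        , 318.58943082],
       [  0.        , 486.2352527 , 201.65782419],
       [  0.        ,   0.        ,   1.        ]]), 'k1': 0.008309333701630872, 'cam_to_world': array([[-1.94268308e-03, -9.87690939e-01,  1.56405995e-01,
         3.09558401e-01],
       [-9.99977279e-01,  9.09127230e-04, -6.67942560e-03,
         3.19200559e-02],
       [ 6.45501519e-03, -1.56415418e-01, -9.87670264e-01,
         1.43213551e+00],
       [ 0.00000000e+00,  0.00000000e+00,  0.00000000e+00,
         1.00000000e+00]])} 0.996046875
```

View pics/scene0.png

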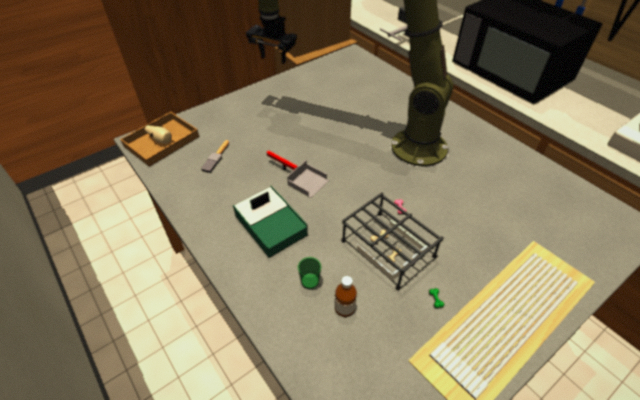

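View pics/top0.png

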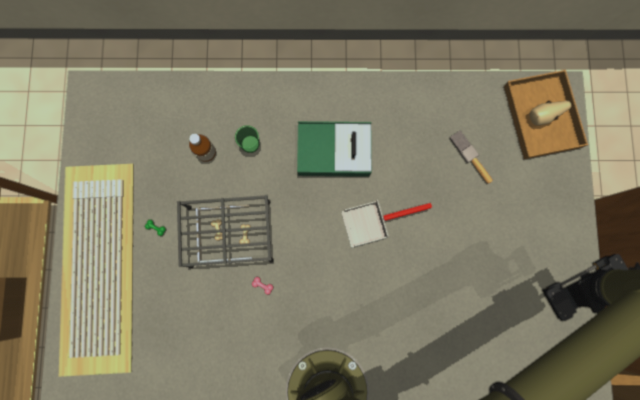

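The pictures show the bin with its white shutter at top (335,148), the scoop at (365,225) with its red handle to (430,206), and the rack at (225,232) with two ivory bones under it at about (217,230) and (244,233). The look-alikes are pink (262,285), green (155,228) and a large ivory one in a tray (548,110). The ivory bones under the rack are the ones meant. Next I'll enlarge the crops and measure.

```bash
cat > h.py <<'E'
import numpy as np, cv2
from station import readout, viewer
def cap(n,tag):
    p,d=viewer.capture(n); cv2.imwrite(f"pics/{tag}.png",p[:,:,::-1]); np.savez(f"{tag}.npz",p=p,d=d); return p,d
def rays(n,uv):
    m=viewer.camera_model(n);K=m["intrinsics"];k=m["k1"]
    uv=np.atleast_2d(np.asarray(uv,float))
    D=np.array([k,0,0,0,0.])
    s=cv2.undistortPoints(uv[:,None,:],K,D)[:,0]
    return np.c_[s,np.ones(len(s))],m["cam_to_world"]
def wd(n,uv,dep):   # with depth
    r,T=rays(n,uv); P=r*np.asarray(dep).reshape(-1,1); return P@T[:3,:3].T+T[:3,3]
def wz(n,uv,z):     # on plane z
    r,T=rays(n,uv); D=r@T[:3,:3].T; t=(z-T[2,3])/D[:,2]; return D*t[:,None]+T[:3,3]
def pix(n,X):
    m=viewer.camera_model(n);T=m["cam_to_world"];X=np.atleast_2d(X)
    c=(X-T[:3,3])@T[:3,:3]; s=c[:,:2]/c[:,2:]; r2=(s**2).sum(1,keepdims=True)
    s=s*(1+m["k1"]*r2); K=m["intrinsics"]; return s*[K[0,0],K[1,1]]+K[:2,2]
def cloud(n,p,d):
    v,u=np.mgrid[0:400,0:640]; W=wd(n,np.c_[u.ravel(),v.ravel()],d.ravel()); return W.reshape(400,640,3)
def crop(p,u0,v0,u1,v1,s,tag):
    c=cv2.resize(p[v0:v1,u0:u1],None,fx=s,fy=s,interpolation=cv2.INTER_CUBIC); cv2.imwrite(f"pics/{tag}.png",c[:,:,::-1])
E
python3 - <<'E'
from h import *
z=np.load("top0.npz");p=z["p"]
crop(p,170,185,290,275,6,"c_rack"); crop(p,290,115,450,255,5,"c_scoop")
z=np.load("scene0.npz");crop(z["p"],330,180,450,300,5,"c_rack2")
E
```

```text
(no output)
```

View pics/c_rack.png

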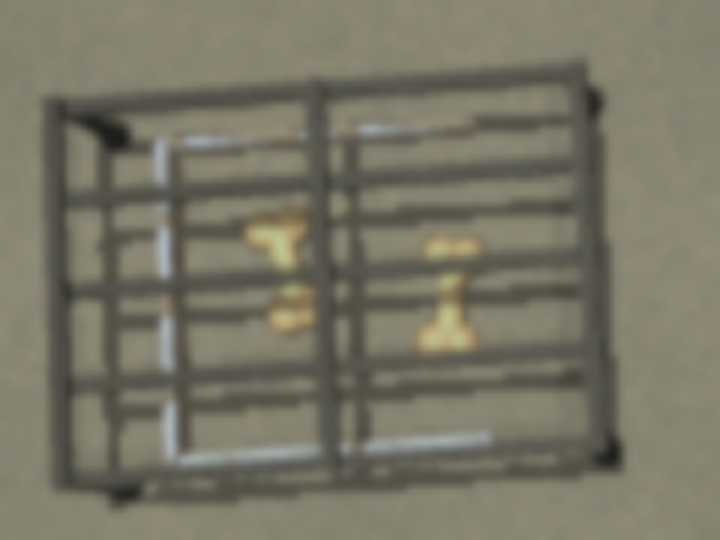

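View pics/c_scoop.png

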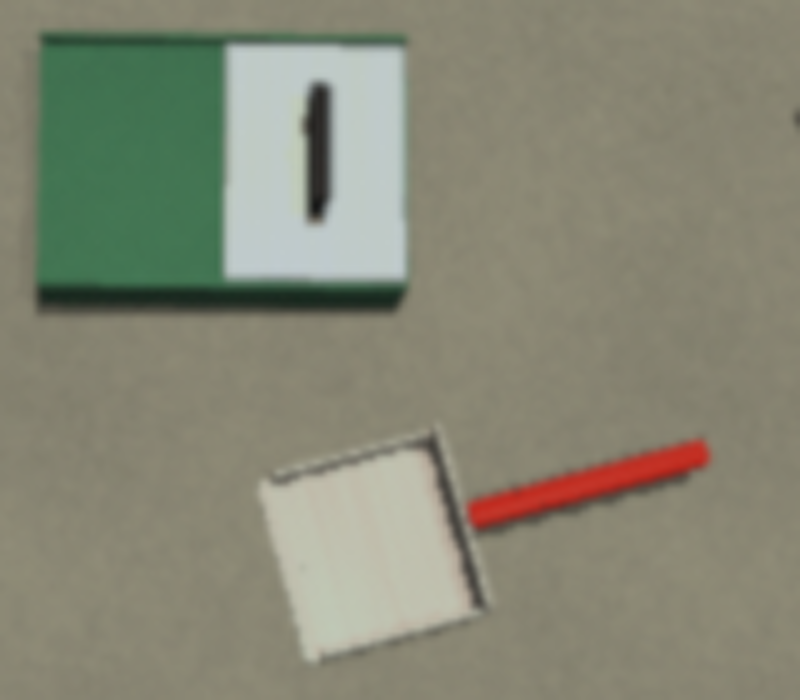

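View pics/c_rack2.png

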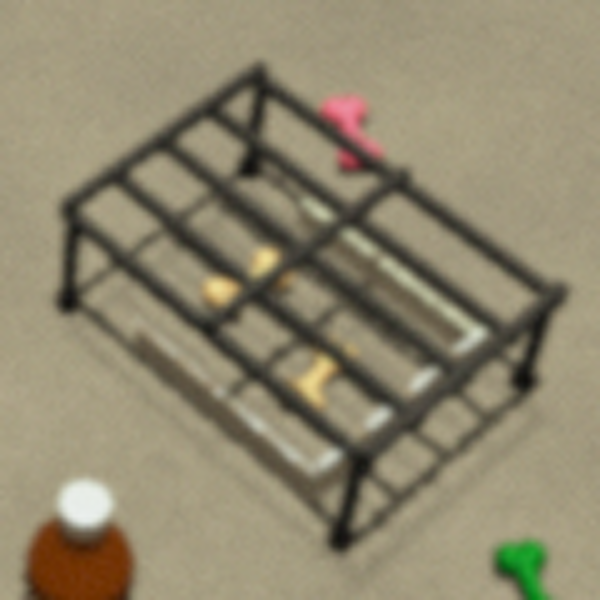

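```bash
python3 - <<'E'
from h import *
z=np.load("top0.npz");p,d=z["p"],z["d"];W=cloud("top",p,d)
def rect(P,name):
    r=cv2.minAreaRect(P[:,:2].astype(np.float32)); b=cv2.boxPoints(r); print(name,len(P),np.round(r[0],4),np.round(r[1],4),r[2],"zmed",np.median(P[:,2]).round(4)); print(np.round(b,4).tolist())
def box(u0,v0,u1,v1): m=np.zeros((400,640),bool); m[v0:v1,u0:u1]=1; return m
Z=W[...,2]
hsv=cv2.cvtColor(p,cv2.COLOR_RGB2HSV)
print("counter z",np.median(Z[box(380,250,420,290)]))
m=box(172,190,280,275)&(Z>.09)&(Z<.115); rect(W[m],"rack")
m=box(290,115,380,180)&(Z>.04)&(Z<.07); rect(W[m],"bin")
m=box(290,115,380,180)&(Z>.09)&(Z<.107); rect(W[m],"sh handle")
red=box(335,195,440,255)&(hsv[...,1]>150)&((hsv[...,0]<8)|(hsv[...,0]>172)); rect(W[red],"handle all"); 
m=red&(Z>.045);rect(W[m],"handle hi")
# handle edges via image rays at z=.051
v,u=np.nonzero(red); rect(wz("top",np.c_[u,v],.051),"handle plane")
# scoop pan
m=box(335,195,395,255)&(Z>.002)&(Z<.05)&~red; rect(W[m],"pan")
# corners by hand, c_scoop 5x offset 290,115 ; pixel centre convention
def cc(pt,s,o): return (np.array(pt)+.5)/s-.5+np.array(o)
for nm,pt,zz in [("lip L",(262,483),.015),("lipR",(312,660),.01),("backR",(487,605),.045),("backL",(436,432),.045),("hend top",(703,442),.051),("hend bot",(708,464),.051),("hst",(470,514),.051),
  ("binTL",(42,37),.06),("binTR",(406,37),.06),("binBR",(406,288),.06),("binBL",(40,290),.06)]:
    print(nm,np.round(wz("top",cc(pt,5,(290,115)),zz),4))
iv=box(195,215,265,250)&(hsv[...,1]>85)&(hsv[...,2]>120)
v,u=np.nonzero(iv);print(np.c_[u,v].T.tolist())
for lo,hi in [(195,232),(232,265)]:
    s=(u>=lo)&(u<hi); P=wz("top",np.c_[u[s],v[s]],.012); rect(P,"bone"); 
for nm,pt,zz in [("R TL",(46,98),.103),("R TR",(585,63),.103),("R BR",(606,455),.103),("R BL",(58,488),.103),("guard back L top",(160,140),.035),("guard back R",(170,462),.035),("guard rail Rend",(490,437),.025)]:
    print(nm,np.round(wz("top",cc(pt,6,(170,185)),zz),4))
E
```

```text
counter z 0.0013450006654790458
rack 1945 [0.4426 0.2846] [0.1806 0.2511] 4.169731140136719 zmed 0.0978
[[0.3434000015258789, 0.4032000005245209], [0.36169999837875366, 0.15279999375343323], [0.5418000221252441, 0.16599999368190765], [0.5235000252723694, 0.4163999855518341]]
bin 3700 [ 0.6902 -0.0224] [0.2156 0.1543] 89.18050384521484 zmed 0.0544
[[0.6115999817848206, -0.1290999948978424], [0.7657999992370605, -0.13130000233650208], [0.7688999772071838, 0.08429999649524689], [0.6146000027656555, 0.08649999648332596]]
sh handle 96 [ 0.6899 -0.0762] [0.0091 0.0723] 89.24694061279297 zmed 0.1012
[[0.6535999774932861, -0.08020000159740448], [0.7260000109672546, -0.0812000036239624], [0.7261000275611877, -0.07209999859333038], [0.6538000106811523, -0.07119999825954437]]
handle all 265 [ 0.5006 -0.2329] [0.0149 0.1423] 15.120171546936035 zmed 0.0516
[[0.4747999906539917, -0.16619999706745148], [0.511900007724762, -0.3034999966621399], [0.5263000130653381, -0.2996000051498413], [0.48919999599456787, -0.1623000055551529]]
handle hi 244 [ 0.5006 -0.2329] [0.0149 0.1423] 15.120171546936035 zme
[... 1875 characters left out ...]
] [0.0555 0.0267] 17.55341911315918 zmed 0.012
[[0.4212999939918518, 0.32280001044273376], [0.4293999969959259, 0.29739999771118164], [0.4823000133037567, 0.3140999972820282], [0.4742000102996826, 0.3395000100135803]]
bone 24 [0.4404 0.239 ] [0.0233 0.0506] 87.61949157714844 zmed 0.012
[[0.4146000146865845, 0.22840000689029694], [0.4652000069618225, 0.22630000114440918], [0.46619999408721924, 0.24950000643730164], [0.4156000018119812, 0.2515999972820282]]
R TL [[0.5225 0.4132 0.103 ]]
R TR [[0.5386 0.1656 0.103 ]]
R BR [[0.3587 0.1535 0.103 ]]
R BL [[0.3445 0.4    0.103 ]]
guard back L top [[0.5128 0.3769 0.035 ]]
guard back R [[0.3584 0.3664 0.035 ]]
guard rail Rend [[0.3703 0.2163 0.025 ]]
```

```bash
cat >> h.py <<'E'
from scipy.spatial.transform import Rotation as Rn
def st():
    s=readout.sense();q=s["ee_rot"];R=Rn.from_quat([q[1],q[2],q[3],q[0]]).as_matrix();a=np.degrees(np.arctan2(R[1,0],R[0,0]))
    return s,R,a
def plan(t,a=None):
    s,R,a0=st(); 
    print("t",round(s["time_s"],2),"pos",s["eef_pos"].round(4),"xang",a0.round(2),"tilt",np.degrees(np.arccos(-R[2,2])).round(2),"F",s["force"].round(1),"g",round(s["grip_width"]*87,1))
    if a is None:a=a0
    print("yaw units",round(-(a-a0)/4,3))
    d=np.array(t)-s["eef_pos"];c,n=np.cos(np.radians(a)),np.sin(np.radians(a))
    print("xyz units after yaw",np.round([(d[0]*c+d[1]*n)/.03,(d[0]*n-d[1]*c)/.03,-d[2]/.03],3))
E
python3 -c "
from h import *
plan([.690,-.0765,.16],-0.8)"
```

```text
t 0.1 pos [ 0.2905 -0.5809  0.2296] xang 26.58 tilt 0.1 F [0.8 0.2 0.4] g 87.1
yaw units 6.845
xyz units after yaw [ 13.079 -16.998   2.319]
```

>>> play_rows(xyz=[[0,0,0],[0,0,0],[0,0,0],[0,0,0],[0,0,0],[0,0,0],[0,0,0],[0,0,0]], yaw=[0.85,0.85,0.85,0.85,0.85,0.85,0.85,0.85], hand=[0,0,0,0,0,0,0,0])

```text
time_s: 0.9
eef_pos: [0.2906, -0.5811, 0.2299]
ee_rot: [-0.0, 1.0, -0.007, -0.0]
force: [0.8, 0.2, 0.2]
grip_width: 0.999
```

```bash
python3 -c "
from h import *
plan([.690,-.0765,.16],-0.8)"
```

```text
t 0.9 pos [ 0.2906 -0.5811  0.2299] xang -0.76 tilt 0.06 F [0.8 0.2 0.2] g 86.9
yaw units 0.009
xyz units after yaw [ 13.076 -17.003   2.33 ]
```

>>> play_rows(xyz=[[0.72,-0.94,0],[0.72,-0.94,0],[0.72,-0.94,0],[0.72,-0.94,0],[0.72,-0.94,0],[0.72,-0.94,0],[0.72,-0.94,0],[0.72,-0.94,0],[0.72,-0.94,0]], yaw=[0,0,0,0,0,0,0,0,0], hand=[0,0,0,0,0,0,0,0,0])

```text
time_s: 1.8
eef_pos: [0.4884, -0.3283, 0.2301]
ee_rot: [-0.0, 1.0, -0.005, -0.0]
force: [0.5, -0.4, -0.4]
grip_width: 0.998
```

>>> play_rows(xyz=[[0.72,-0.94,0.2],[0.72,-0.94,0.2],[0.72,-0.94,0.2],[0.72,-0.94,0.2],[0.72,-0.94,0.2],[0.72,-0.94,0.2],[0.72,-0.94,0.2],[0.72,-0.94,0.2],[0.72,-0.94,0.2],[0,0,0]], yaw=[0,0,0,0,0,0,0,0,0,0], hand=[0,0,0,0,0,0,0,0,0,0])

```text
time_s: 2.8
eef_pos: [0.6862, -0.0703, 0.1743]
ee_rot: [-0.003, 1.0, -0.001, -0.001]
force: [-0.3, 1.0, -0.0]
grip_width: 1.002
```

```bash
python3 -c "
from h import *
plan([.690,-.0765,.076],-0.8)
p,d=cap('scene','s1'); crop(p,200,150,340,260,5,'s1c')"
```

```text
t 2.8 pos [ 0.6862 -0.0703  0.1743] xang -0.14 tilt 0.32 F [-0.3  1.  -0. ] g 87.2
yaw units 0.165
xyz units after yaw [0.128 0.205 3.277]
```

View pics/s1c.png

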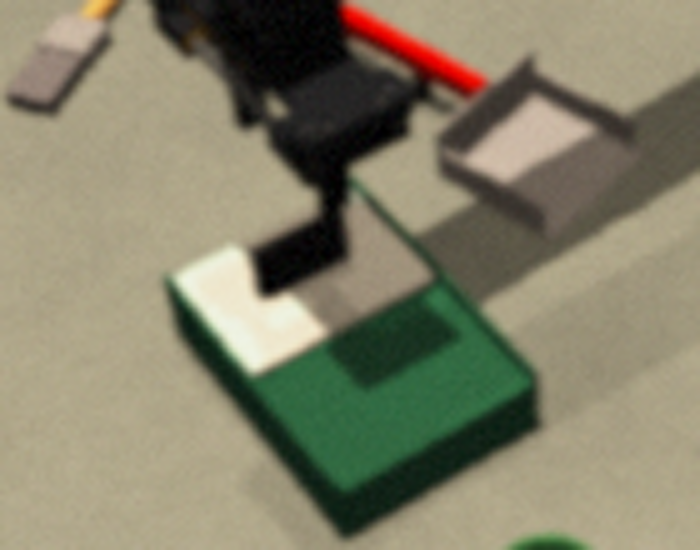

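The picture shows the open hand above the black bar (crop about (300,255)). I'll descend onto it.

>>> play_rows(xyz=[[0.13,0.2,0.4],[0,0,0.6],[0,0,0.6],[0,0,0.6],[0,0,0.6],[0,0,0.45],[0,0,0]], yaw=[0,0,0,0,0,0,0], hand=[0,0,0,0,0,0,0])

```text
time_s: 3.55
eef_pos: [0.6867, -0.0862, 0.076]
ee_rot: [0.0, 1.0, -0.007, -0.002]
force: [0.3, -0.9, 0.6]
grip_width: 1.0
```

```bash
python3 -c "
from h import *
plan([.690,-.0765,.076],-0.8)"
```

```text
t 3.55 pos [ 0.6867 -0.0862  0.076 ] xang -0.76 tilt 0.29 F [ 0.3 -0.9  0.6] g 87.0
yaw units 0.01
xyz units after yaw [ 0.106 -0.324  0.001]
```

>>> play_rows(xyz=[[0.1,-0.32,0],[0,0,0],[0,0,0],[0,0,0],[0,0,0],[0,0,0],[0,0,0]], yaw=[0,0,0,0,0,0,0], hand=[0,1,1,1,1,1,1], grip_force=30)

```text
time_s: 4.25
eef_pos: [0.692, -0.0747, 0.0791]
ee_rot: [0.0, 1.0, -0.006, 0.0]
force: [-0.1, 1.0, -0.4]
grip_width: 0.539
```

```bash
python3 -c "
from h import *
plan([.690,.0235,.076],-0.8)"
```

```text
t 4.25 pos [ 0.692  -0.0747  0.0791] xang -0.64 tilt 0.01 F [-0.1  1.  -0.4] g 46.9
yaw units 0.041
xyz units after yaw [-0.113 -3.272  0.104]
```

>>> play_rows(xyz=[[0,0,0],[0,0,0],[0,0,0],[0,0,0],[0,0,0],[0,0,0],[0,0,0]], yaw=[0,0,0,0,0,0,0], hand=[1,1,1,1,1,1,1])

```text
time_s: 4.95
eef_pos: [0.692, -0.0762, 0.079]
ee_rot: [0.001, 1.0, -0.006, 0.0]
force: [0.7, -4.2, -0.3]
grip_width: 0.138
```

```bash
python3 -c "
from h import *
plan([.690,.0235,.076],-0.8)"
```

```text
t 4.95 pos [ 0.692  -0.0762  0.079 ] xang -0.69 tilt 0.1 F [ 0.7 -4.2 -0.3] g 12.0
yaw units 0.028
xyz units after yaw [-0.113 -3.321  0.1  ]
```

Gripped at 12 mm, which matches the bar. Sliding 100 mm now, plus a small overdrive.

>>> play_rows(xyz=[[0,-0.4,0],[0,-0.4,0],[0,-0.4,0],[0,-0.4,0],[0,-0.4,0],[0,-0.4,0],[0,-0.4,0],[0,-0.4,0],[0,-0.2,0],[0,0,0]], yaw=[0,0,0,0,0,0,0,0,0,0], hand=[1,1,1,1,1,1,1,1,1,1])

```text
time_s: 5.95
eef_pos: [0.6931, 0.0239, 0.079]
ee_rot: [0.003, 1.0, -0.006, -0.0]
force: [0.0, -5.7, -0.1]
grip_width: 0.133
```

```bash
python3 -c "
from h import *
plan([.690,.0245,.076],-0.8)"
```

```text
t 5.95 pos [0.6931 0.0239 0.079 ] xang -0.72 tilt 0.33 F [ 0.  -5.7 -0.1] g 11.6
yaw units 0.02
xyz units after yaw [-0.104 -0.018  0.1  ]
```

>>> play_rows(xyz=[[0,-0.15,0],[0,0,0],[0,0,0],[0,0,0]], yaw=[0,0,0,0], hand=[1,1,0,0])

```text
time_s: 6.35
eef_pos: [0.6932, 0.0284, 0.079]
ee_rot: [0.002, 1.0, -0.007, -0.0]
force: [0.4, -2.1, -0.5]
grip_width: 0.242
```

>>> play_rows(xyz=[[0,0,0],[0,0,0],[0,0,0],[0,0,-0.7],[0,0,-1],[0,0,-1],[0,0,-1]], yaw=[0,0,0,0,0,0,0], hand=[0,0,0,0,0,0,0])

```text
time_s: 7.05
eef_pos: [0.6929, 0.0331, 0.1912]
ee_rot: [-0.0, 1.0, -0.005, -0.0]
force: [0.3, 1.1, -0.5]
grip_width: 0.873
```

```bash
python3 -c "
from h import *
plan([.5143,-.2875,.12],-74.9)
p,d=cap('scene','s2'); crop(p,200,130,340,260,5,'s2c')"
```

```text
t 7.05 pos [0.6929 0.0331 0.1912] xang -0.56 tilt 0.04 F [ 0.3  1.1 -0.5] g 75.9
yaw units 18.586
xyz units after yaw [8.766 8.532 2.372]
```

View pics/s2c.png

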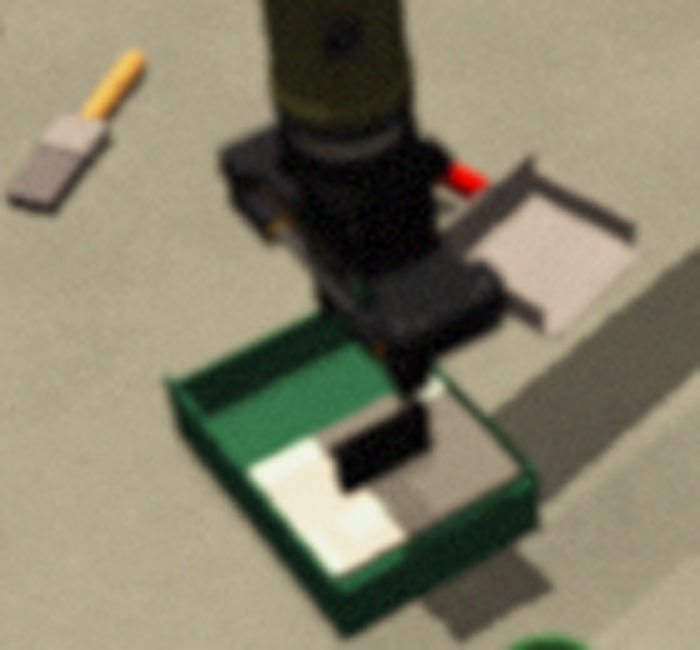

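The shutter is open over the deck and the port is uncovered (crop around (290,400)). Moving on to the scoop handle.

>>> play_rows(xyz=[[-0.6,0.97,0],[-0.6,0.97,0],[-0.6,0.97,0],[-0.6,0.97,0],[-0.6,0.97,0],[-0.6,0.97,0],[-0.6,0.97,0],[-0.6,0.97,0],[-0.6,0.97,0],[-0.6,0.97,0]], yaw=[0,0,0,0,0,0,0,0,0,0], hand=[0,0,0,0,0,0,0,0,0,0])

```text
time_s: 8.1
eef_pos: [0.5095, -0.2573, 0.1902]
ee_rot: [-0.0, 1.0, -0.005, 0.0]
force: [0.6, -0.0, 0.6]
grip_width: 1.003
```

>>> play_rows(xyz=[[0,0,0],[0,0,0],[0,0,0],[0,0,0],[0,0,0],[0,0,0],[0,0,0],[0,0,0],[0,0,0],[0,0,0]], yaw=[1,1,1,1,1,1,1,1,1,1], hand=[0,0,0,0,0,0,0,0,0,0])

```text
time_s: 9.1
eef_pos: [0.5104, -0.2561, 0.19]
ee_rot: [-0.0, 0.938, -0.348, 0.0]
force: [0.5, 0.0, 0.6]
grip_width: 1.002
```

>>> play_rows(xyz=[[0,0,0],[0,0,0],[0,0,0],[0,0,0],[0,0,0],[0,0,0],[0,0,0],[0,0,0],[0,0,0]], yaw=[1,1,1,1,1,1,1,1,0.6], hand=[0,0,0,0,0,0,0,0,0])

```text
time_s: 10.0
eef_pos: [0.5104, -0.2561, 0.19]
ee_rot: [-0.0, 0.793, -0.609, -0.0]
force: [-0.2, 0.2, 1.0]
grip_width: 0.998
```

```bash
python3 -c "
from h import *
plan([.5143,-.2875,.12],-74.9)"
```

```text
t 10.0 pos [ 0.5104 -0.2561  0.19  ] xang -75.09 tilt 0.02 F [-0.2  0.2  1. ] g 86.8
yaw units -0.047
xyz units after yaw [1.045 0.146 2.334]
```

```bash
python3 -c "
from h import *
plan([.5155,-.2905,.046],-74.9)"
```

```text
t 10.0 pos [ 0.5104 -0.2561  0.19  ] xang -75.09 tilt 0.02 F [-0.2  0.2  1. ] g 86.8
yaw units -0.047
xyz units after yaw [1.152 0.133 4.8  ]
```

>>> play_rows(xyz=[[0.6,0.05,0.6],[0.53,0.05,0.6],[0,0,0.6],[0,0,0.6],[0,0,0.6],[0,0,0.6],[0,0,0.6],[0,0,0.6],[0,0,0],[0,0,0]], yaw=[0,0,0,0,0,0,0,0,0,0], hand=[0,0,0,0,0,0,0,0,0,0])

```text
time_s: 11.0
eef_pos: [0.5161, -0.29, 0.0462]
ee_rot: [-0.0, 0.793, -0.609, -0.0]
force: [-0.5, -0.3, 0.0]
grip_width: 1.002
```

```bash
python3 -c "
from h import *
plan([.5155,-.2905,.046],-74.9)
p,d=cap('scene','s3'); crop(p,220,90,360,220,5,'s3c')"
```

```text
t 11.0 pos [ 0.5161 -0.29    0.0462] xang -74.99 tilt 0.03 F [-0.5 -0.3  0. ] g 87.2
yaw units -0.021
xyz units after yaw [0.011 0.024 0.005]
```

View pics/s3c.png

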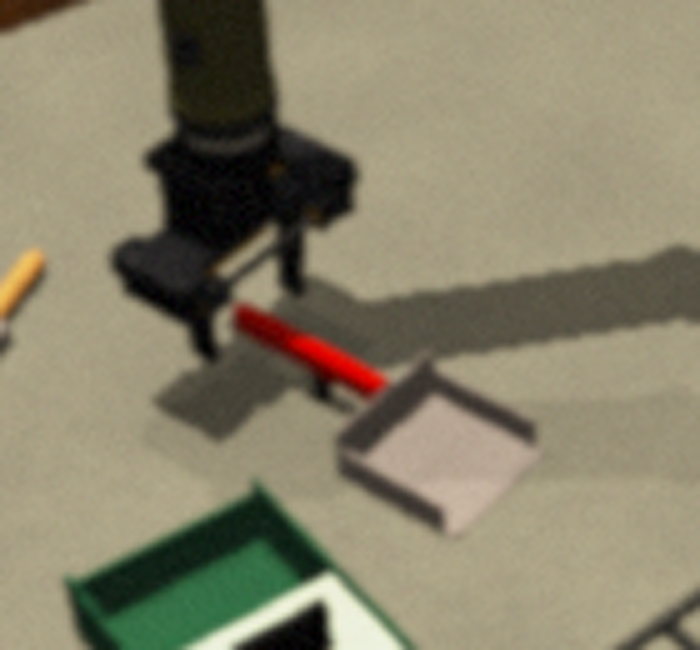

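The fingers straddle the handle end (crop about (245,315)). Closing.

>>> play_rows(xyz=[[0,0,0],[0,0,0],[0,0,0],[0,0,0],[0,0,0],[0,0,0],[0,0,0],[0,0,0],[0,0,0],[0,0,0]], yaw=[0,0,0,0,0,0,0,0,0,0], hand=[1,1,1,1,1,1,1,1,1,1], grip_force=60)

```text
time_s: 12.05
eef_pos: [0.5159, -0.2906, 0.046]
ee_rot: [0.0, 0.793, -0.609, 0.0]
force: [0.1, 1.0, 0.3]
grip_width: 0.175
```

>>> play_rows(xyz=[[0,0,0],[0,0,0],[0,0,0],[0,0,0]], yaw=[0,0,0,0], hand=[1,1,1,1])

```text
time_s: 12.45
eef_pos: [0.5159, -0.2906, 0.046]
ee_rot: [0.0, 0.793, -0.609, 0.0]
force: [0.5, -0.0, -0.7]
grip_width: 0.177
```

```bash
python3 -c "
from h import *
plan([.5155,-.2905,.046],-74.9)"
```

```text
t 12.45 pos [ 0.5159 -0.2906  0.046 ] xang -75.02 tilt 0.0 F [ 0.5 -0.  -0.7] g 15.4
yaw units -0.031
xyz units after yaw [-0.006  0.011  0.001]
```

>>> play_rows(xyz=[[0,0,-0.4],[0,0,-0.4],[0,0,-0.4],[0,0,0],[0,0,0]], yaw=[0,0,0,0,0], hand=[1,1,1,1,1])

```text
time_s: 12.95
eef_pos: [0.5162, -0.2908, 0.0828]
ee_rot: [-0.0, 0.793, -0.609, 0.001]
force: [0.1, 0.1, -1.3]
grip_width: 0.178
```

```bash
python3 -c "
from h import *
plan([.5155,-.2905,.046],-74.9)
s=readout.sense();print(s['moment'])
p,d=cap('scene','s4'); crop(p,220,90,360,220,5,'s4c')
W=cloud('scene',p,d)
b=(slice(165,190),slice(285,330))
h=cv2.cvtColor(p,cv2.COLOR_RGB2HSV)
red=(h[...,1]>150)&((h[...,0]<8)|(h[...,0]>172));m=np.zeros_like(red);m[130:190,255:310]=1
R=W[red&m];s=(R-[.5159,-.2906,0])@[-.259,.966,0];c=np.polyfit(s,R[:,2],1);print('handle pitch',np.degrees(np.arctan(c[0])),c)
F=W[180:188,304:318].reshape(-1,3);print(np.c_[F[::9]].round(3)[:12])
"
```

```text
t 12.95 pos [ 0.5162 -0.2908  0.0828] xang -75.02 tilt 0.09 F [ 0.1  0.1 -1.3] g 15.5
yaw units -0.031
xyz units after yaw [-0.016  0.021  1.228]
[-0.04400132 -0.05166966 -0.03794305]
handle pitch 41.39089572914756 [0.88133623 0.02406123]
[[ 0.494 -0.095  0.04 ]
 [ 0.467 -0.078  0.037]
 [ 0.485 -0.083  0.038]
 [ 0.46  -0.063  0.04 ]
 [ 0.475 -0.073  0.035]
 [ 0.495 -0.076  0.04 ]
 [ 0.467 -0.06   0.036]
 [ 0.485 -0.066  0.037]
 [ 0.51  -0.06   0.052]
 [ 0.475 -0.055  0.035]
 [ 0.496 -0.056  0.042]
 [ 0.513 -0.063  0.042]]
```

View pics/s4c.png

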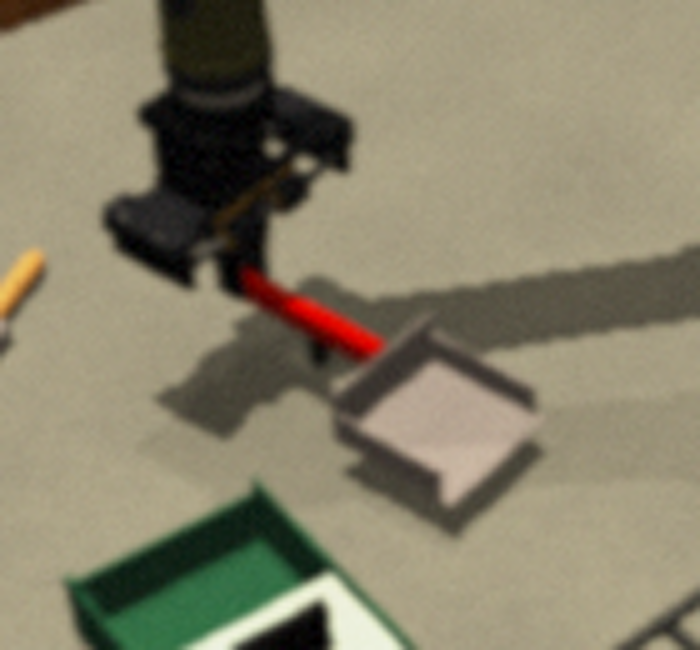

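It lifts level at 60 N: the pan floor is at 35–40 mm all over. Now I'll turn it to the rack's axis and line up in front of the rack.

>>> play_rows(xyz=[[0,0,0],[0,0,0],[0,0,0],[0,0,0],[0,0,0],[0,0,0]], yaw=[0.3,0.5,0.6,0.6,0.5,0.27], hand=[1,1,1,1,1,1])

```text
time_s: 13.6
eef_pos: [0.5155, -0.2903, 0.0814]
ee_rot: [0.0, 0.73, -0.683, -0.001]
force: [0.4, -0.0, -1.7]
grip_width: 0.175
```

```bash
python3 -c "
from h import *
plan([.4718,-.102,.055],-86.1)"
```

```text
t 13.6 pos [ 0.5155 -0.2903  0.0814] xang -86.2 tilt 0.07 F [ 0.4 -0.  -1.7] g 15.2
yaw units -0.025
xyz units after yaw [-6.362  1.025  0.879]
```

>>> play_rows(xyz=[[-0.3,0.1,0],[-0.6,0.1,0.1],[-0.7,0.1,0.1],[-0.7,0.15,0.1],[-0.7,0.15,0.1],[-0.7,0.15,0.1],[-0.7,0.15,0.1],[-0.5,0.08,0.1],[-0.3,0.05,0],[0,0,0]], yaw=[0,0,0,0,0,0,0,0,0,0], hand=[1,1,1,1,1,1,1,1,1,1])

```text
time_s: 14.6
eef_pos: [0.4755, -0.1397, 0.0611]
ee_rot: [0.001, 0.732, -0.681, -0.001]
force: [0.1, -0.1, -1.2]
grip_width: 0.172
```

```bash
python3 -c "
from h import *
plan([.4718,-.102,.047],-86.1)
p,d=cap('top','t5'); crop(p,170,180,390,290,3.6,'t5c')
p,d=cap('scene','s5'); crop(p,270,140,450,300,4,'s5c')
"
```

```text
t 14.6 pos [ 0.4755 -0.1397  0.0611] xang -85.83 tilt 0.14 F [ 0.1 -0.1 -1.2] g 14.9
yaw units 0.068
xyz units after yaw [-1.263  0.039  0.47 ]
```

View pics/t5c.png

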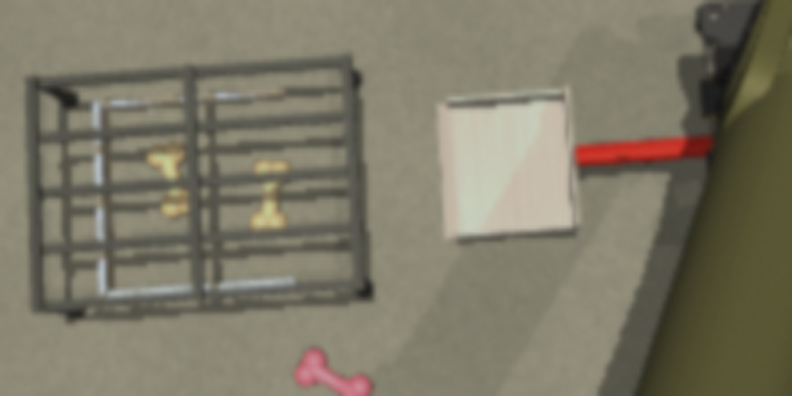

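View pics/s5c.png

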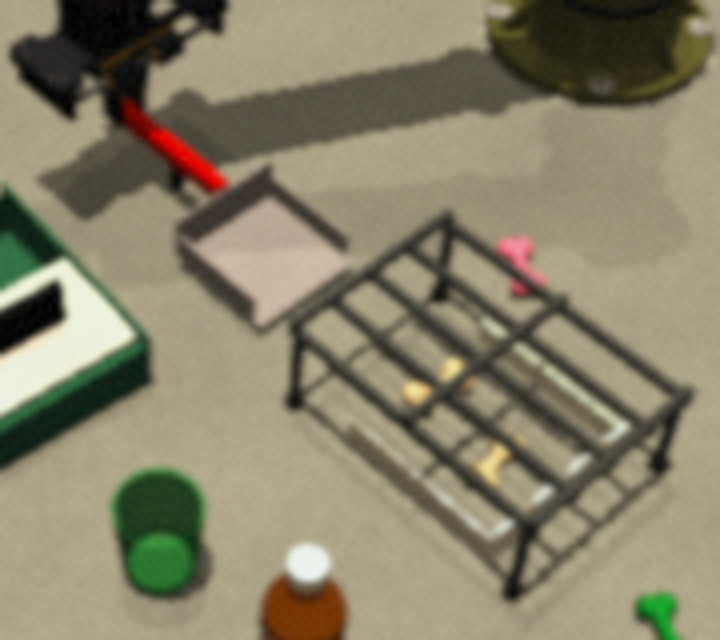

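```bash
python3 - <<'E'
from h import *
def cc(pt,s,o): return (np.array(pt)+.5)/s-.5+np.array(o)
o=np.array([.450,.159]);ex=np.array([-.068,.9977]);ey=np.array([-.9977,-.068])
def r(P): return np.round([(P[:2]-o)@ex,(P[:2]-o)@ey],4)
L=.014
for n,pt,z in [("lipT",(437,103),.02),("lipB",(447,240),.012),("bT",(569,88),.045),("bB",(577,228),.045),("h0",(578,155),.051),("h1",(712,146),.051)]:
    P=wz("top",cc(pt,3.6,(170,180)),z+L)[0]; print(n,P.round(4),r(P))
for n,pt in [("a1",(270,160)),("a2",(268,228)),("aT",(272,165)),("b1",(165,143)),("b2",(176,217)),("bl",(148,155)),("br",(186,210))]:
    P=wz("top",cc(pt,3.6,(170,180)),.012)[0]; print(n,r(P))
# pan floor depth cloud & scene lip
z=np.load("top0.npz")
d=np.load("t5.npz");W=cloud("top",d["p"],d["d"])
m=np.zeros((400,640),bool);m[200:250,285:335]=1
P=W[m&(W[...,2]>.009)]
q=(P[:,:2]-o)@np.c_[ex,ey]; print("pan extents",np.percentile(q,[.5,99.5],axis=0),np.median(P[:,2]))
hi=W[m&(W[...,2]>.05)];print("backwall",((hi[:,:2]-o)@np.c_[ex,ey]).min(0),((hi[:,:2]-o)@np.c_[ex,ey]).max(0))
s,R,a=st();print("tcp",r(s["eef_pos"]))
# scene lip corners 4x off 270,140
for n,pt,zz in [("sL",(262,330),.002),("sR",(350,262),.002)]:
    print(n,r(wz("scene",cc(pt,4,(270,140)),zz+L)[0]))
for n,pt,zz in [("bL",(185,238),.045),("bR",(268,167),.045)]:
    print(n,r(wz("scene",cc(pt,4,(270,140)),zz+L)[0]))
for n,pt in [("front legL",(296,400)),("front legR",(440,292))]:
    print(n,r(wz("scene",cc(pt,4,(270,140)),0)[0]))
for n,pt in [("rackFL",(295,322)),("rackFR",(449,215))]:
    print(n,r(wz("scene",cc(pt,4,(270,140)),.103)[0]))
for n,pt in [("a1",(413,390)),("a2",(455,368)),("b",(485,470)),("b2",(520,440))]:
    print(n,r(wz("scene",cc(pt,4,(270,140)),.012)[0]))
E
```

```text
lipT [0.5117 0.1025 0.034 ] [-0.0605 -0.0577]
lipB [0.4019 0.0942 0.026 ] [-0.0614  0.0524]
bT [ 0.52   -0.0034  0.059 ] [-0.1668 -0.0588]
bB [ 0.409  -0.0091  0.059 ] [-0.1649  0.0524]
h0 [ 0.4658 -0.01    0.065 ] [-0.1697 -0.0043]
h1 [ 0.4728 -0.1155  0.065 ] [-0.2754 -0.0041]
a1 [ 0.0789 -0.0235]
a2 [0.083  0.0317]
aT [ 0.0774 -0.0193]
b1 [ 0.1635 -0.0433]
b2 [0.1569 0.0176]
bl [ 0.1777 -0.0345]
br [0.1486 0.0125]
pan extents [[-0.17804659 -0.05999946]
 [-0.05954089  0.14876002]] 0.017159509968716624
backwall [-0.18114485 -0.05908735] [-0.11723763  0.14876002]
tcp [-0.3022 -0.0056]
sL [-0.0541 -0.0616]
sR [-0.0595  0.047 ]
bL [-0.1451 -0.067 ]
bR [-0.1606  0.0427]
front legL [ 0.0091 -0.0817]
front legR [0.007  0.0915]
rackFL [ 0.0078 -0.0873]
rackFR [0.0087 0.0849]
a1 [ 0.0707 -0.0101]
a2 [0.0778 0.0321]
b [ 0.162  -0.0246]
b2 [0.161  0.0175]
```

>>> play_rows(xyz=[[-0.2,0,0.2],[-0.3,0,0.15],[-0.3,0,0.14],[-0.3,0,0],[-0.15,0,0],[0,0,0]], yaw=[0.03,0.04,0,0,0,0], hand=[1,1,1,1,1,1])

```text
time_s: 15.3
eef_pos: [0.4738, -0.1058, 0.0469]
ee_rot: [0.0, 0.729, -0.685, -0.0]
force: [0.2, 0.7, -1.1]
grip_width: 0.177
```

```bash
python3 -c "
from h import *
plan([.4562,.1263,.046],-86.1)"
```

```text
t 15.3 pos [ 0.4738 -0.1058  0.0469] xang -86.41 tilt 0.05 F [ 0.2  0.7 -1.1] g 15.4
yaw units -0.077
xyz units after yaw [-7.757  0.058  0.03 ]
```

>>> play_rows(xyz=[[-0.2,0,0.05],[-0.4,0,0],[-0.4,0,0],[-0.4,0,0],[-0.35,0.02,0],[-0.3,0.02,0],[-0.3,0.01,0],[-0.3,0.01,0],[-0.3,0,0],[-0.3,0,0]], yaw=[-0.07,0,0,0,0,0,0,0,0,0], hand=[1,1,1,1,1,1,1,1,1,1])

```text
time_s: 16.3
eef_pos: [0.4788, -0.0184, 0.0362]
ee_rot: [-0.001, 0.733, -0.68, -0.004]
force: [-0.9, -9.4, 13.6]
grip_width: 0.179
```

```bash
python3 -c "
from h import *
plan([.4562,.1263,.046],-86.1)
p,d=cap('top','t6'); crop(p,170,180,390,290,3.6,'t6c')
"
```

```text
t 16.3 pos [ 0.4788 -0.0184  0.0362] xang -85.68 tilt 0.52 F [-0.9 -9.4 13.6] g 15.6
yaw units 0.105
xyz units after yaw [-4.865  0.422 -0.328]
```

View pics/t6c.png

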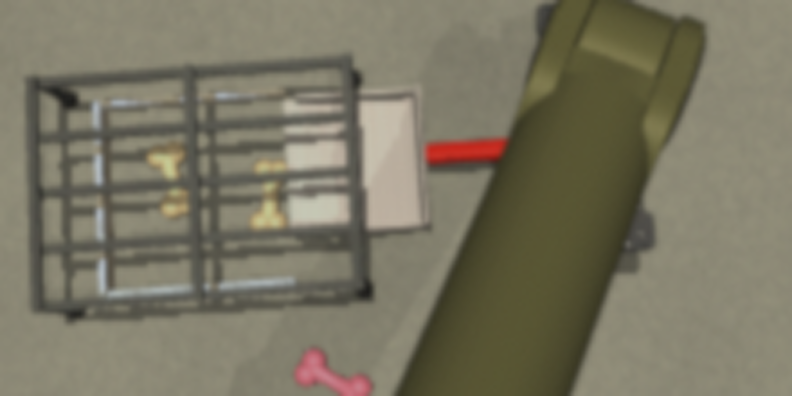

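```bash
python3 -c "
from h import *
s=readout.sense();print(s['joint_positions'].round(3),s['joint_vel'].round(3),s['joint_torque'].round(1),s['eef_pos'],s['force'],s['moment'])"
```

```text
[-1.103  0.366  1.241  2.1   -0.434  0.971 -2.691] [ 0.002 -0.014 -0.005  0.005 -0.021  0.012 -0.001] [  0.6 -21.1   8.6 -19.9   0.    0.   -0. ] [ 0.47877263 -0.01654452  0.03583419] [ 1.47373229 -2.03503286  9.66363319] [-0.06770575 -0.0013863   0.02464281]
```

>>> play_rows(xyz=[[0,0,0],[0,0,0],[0,0,0]], yaw=[0,0,0], hand=[1,1,1])

```text
time_s: 16.65
eef_pos: [0.4785, -0.0163, 0.036]
ee_rot: [-0.003, 0.733, -0.68, -0.006]
force: [0.8, -1.5, 9.5]
grip_width: 0.175
```

```bash
python3 -c "
from h import *
plan([.4562,.1263,.046],-86.1)
s=readout.sense();print(s['joint_positions'].round(3),s['joint_vel'].round(3),s['joint_torque'].round(1),s['eef_pos'],s['force'],s['moment'])"
```

```text
t 16.65 pos [ 0.4785 -0.0163  0.036 ] xang -85.74 tilt 0.73 F [ 0.8 -1.5  9.5] g 15.2
yaw units 0.089
xyz units after yaw [-4.794  0.419 -0.335]
[-1.102  0.365  1.241  2.101 -0.435  0.971 -2.691] [-0.    -0.002  0.001  0.     0.    -0.002 -0.   ] [ -1.  -19.9   7.2 -20.2  -0.    0.3   0. ] [ 0.47851793 -0.01632762  0.03595476] [ 0.7713213  -1.48583912  9.48618247] [ 0.22735746 -0.15969289 -0.04552511]
```

Joints 3 and 7 have run into their range ends, because the hand is a half turn off the natural side. The scoop rests on the counter with its lip at bone_a, so I'll release it, turn the hand 180° above, and regrip.

>>> play_rows(xyz=[[0,0,0],[0,0,0],[0,0,0],[0,0,0],[0,0,0],[0,0,0],[0,0,-0.3],[0,0,-0.6],[0,0,-0.8],[0,0,-0.8]], yaw=[0,0,0,0,0,0,0,0,0,0], hand=[0.4,0.4,0.4,0.4,0.4,0.4,0.4,0.4,0.4,0.4])

```text
time_s: 17.65
eef_pos: [0.4987, -0.0306, 0.091]
ee_rot: [-0.004, 0.739, -0.673, -0.022]
force: [-0.2, 0.1, -0.4]
grip_width: 0.596
```

>>> play_rows(xyz=[[0,0,-0.8],[0,0,0],[0,0,0],[0,0,0],[0,0,0],[0,0,0],[0,0,0],[0,0,0],[0,0,0],[0,0,0]], yaw=[0,-1,-1,-1,-1,-1,-1,-1,-1,-1], hand=[0.4,0.4,0.4,0.4,0.4,0.4,0.4,0.4,0.4,0.4])

```text
time_s: 18.65
eef_pos: [0.5052, -0.0353, 0.1102]
ee_rot: [-0.012, 0.913, -0.408, -0.023]
force: [-0.3, 0.1, 0.2]
grip_width: 0.597
```

```bash
python3 -c "
from h import *
plan([.47,-.08,.11],94)
s=readout.sense();print(s['joint_positions'].round(3))"
```

```text
t 18.65 pos [ 0.5052 -0.0353  0.1102] xang -48.19 tilt 2.95 F [-0.3  0.1  0.2] g 52.0
yaw units -35.548
xyz units after yaw [-1.403 -1.274  0.006]
[-0.937  0.241  1.102  1.95  -0.276  1.135 -2.131]
```

>>> play_rows(xyz=[[0,0,0],[0,0,0],[0,0,0],[0,0,0],[0,0,0],[0,0,0],[0,0,0],[0,0,0],[0,0,0],[0,0,0]], yaw=[-1,-1,-1,-1,-1,-1,-1,-1,-1,-1], hand=[0.4,0.4,0.4,0.4,0.4,0.4,0.4,0.4,0.4,0.4])

```text
time_s: 19.65
eef_pos: [0.5052, -0.0354, 0.1102]
ee_rot: [-0.019, 0.997, -0.071, -0.017]
force: [-0.4, 0.7, 0.3]
grip_width: 0.6
```

>>> play_rows(xyz=[[0,0,0],[0,0,0],[0,0,0],[0,0,0],[0,0,0],[0,0,0],[0,0,0],[0,0,0],[0,0,0],[0,0,0]], yaw=[-1,-1,-1,-1,-1,-1,-1,-1,-1,-1], hand=[0.4,0.4,0.4,0.4,0.4,0.4,0.4,0.4,0.4,0.4])

```text
time_s: 20.65
eef_pos: [0.5052, -0.0354, 0.1101]
ee_rot: [-0.024, 0.961, 0.274, -0.01]
force: [1.7, 0.5, 0.6]
grip_width: 0.603
```

>>> play_rows(xyz=[[0,0,0],[0,0,0],[0,0,0],[0,0,0],[0,0,0],[0,0,0],[0,0,0],[0,0,0],[0,0,0],[0,0,0]], yaw=[-1,-1,-1,-1,-1,-1,-1,-1,-1,-1], hand=[0.4,0.4,0.4,0.4,0.4,0.4,0.4,0.4,0.4,0.4])

```text
time_s: 21.65
eef_pos: [0.5052, -0.0354, 0.1101]
ee_rot: [-0.026, 0.81, 0.586, -0.001]
force: [1.0, -0.2, -0.5]
grip_width: 0.602
```

>>> play_rows(xyz=[[0,0,0],[0,0,0],[0,0,0],[0,0,0],[0,0,0],[0,0,0],[0,0,0]], yaw=[-1,-1,-1,-1,-1,-0.5,0], hand=[0.4,0.4,0.4,0.4,0.4,0.4,0.4])

```text
time_s: 22.35
eef_pos: [0.5052, -0.0354, 0.1101]
ee_rot: [-0.025, 0.684, 0.729, 0.004]
force: [-0.6, 0.3, -0.4]
grip_width: 0.603
```

```bash
python3 -c "
from h import *
plan([.47,-.08,.11],94)
s,R,a=st();print(s['joint_positions'].round(3));print(R.round(3))
p,d=cap('top','t7'); crop(p,170,180,390,290,3.6,'t7c')
p,d=cap('scene','s7'); crop(p,270,140,450,300,4,'s7c')
"
```

```text
t 22.35 pos [ 0.5052 -0.0354  0.1101] xang 93.59 tilt 2.95 F [-0.6  0.3 -0.4] g 52.4
yaw units -0.102
xyz units after yaw [-1.4   -1.273  0.003]
[-0.636  0.165  0.744  1.943 -0.165  1.118  0.241]
[[-0.063  0.998 -0.032]
 [ 0.997  0.064  0.04 ]
 [ 0.042 -0.029 -0.999]]
```

View pics/t7c.png

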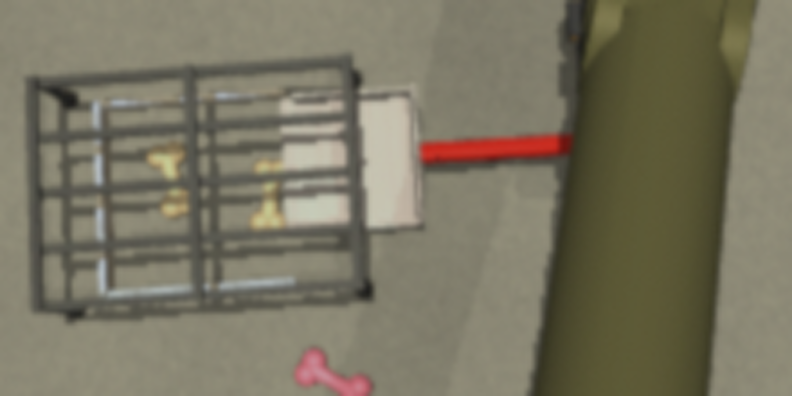

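View pics/s7c.png

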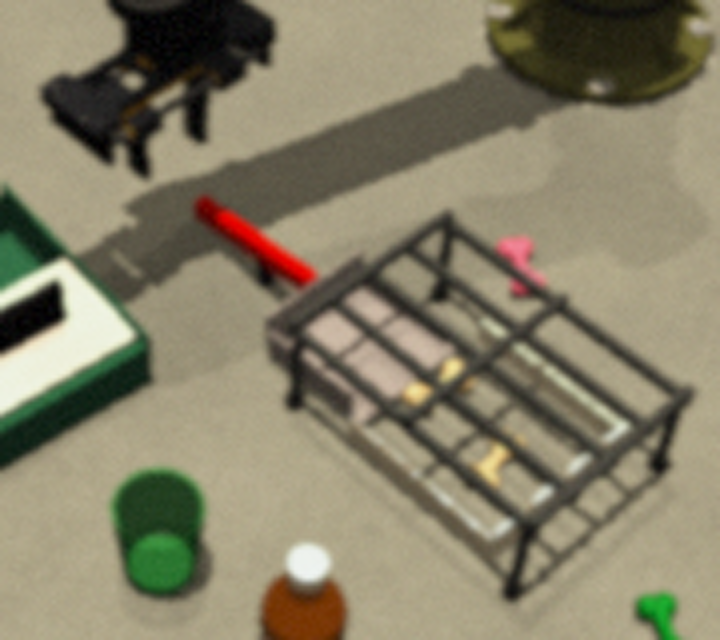

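```bash
cat >> h.py <<'E'
O=np.array([.450,.159]);EX=np.array([-.068,.9977]);EY=np.array([-.9977,-.068])
def r(P): return np.round([(P[:2]-O)@EX,(P[:2]-O)@EY],4)
def ir(x,y): return O+x*EX+y*EY
def cc(pt,s,o): return (np.array(pt)+.5)/s-.5+np.array(o)
def plan2(t,a=None):
    s,R,a0=st()
    print("t",round(s["time_s"],2),"pos",s["eef_pos"].round(4),"rack",r(s["eef_pos"]),"xang",a0.round(2),"tz",R[:,2].round(3),"F",s["force"].round(1),"g",round(s["grip_width"]*87,1),"q",s["joint_positions"].round(2))
    if a is None:a=a0
    y=-(a-a0)/4; R2=R@Rn.from_euler("z",y*4,degrees=True).as_matrix()
    print("yaw units",round(y,3),"xyz units",((np.array(t)-s["eef_pos"])@R2/.03).round(3), "per 10mm world-z-lift",(np.array([0,0,.01])@R2/.03).round(3))
E
python3 - <<'E'
from h import *
for n,pt,z in [("h0",(420,153),.051),("h1",(570,145),.051),("lT",(283,95),.02),("lB",(287,228),.015),("bT",(414,85),.045),("bB",(422,227),.045)]:
    P=wz("top",cc(pt,3.6,(170,180)),z)[0]; print(n,P.round(4),r(P))
P=wz("scene",cc((203,203),4,(270,140)),.051)[0];print("end",P.round(4),r(P))
P=wz("scene",cc((312,275),4,(270,140)),.051)[0];print("start",P.round(4),r(P))
d=np.load("s7.npz");W=cloud("scene",d["p"],d["d"]);h=cv2.cvtColor(d["p"],cv2.COLOR_RGB2HSV)
red=(h[...,1]>150)&((h[...,0]<8)|(h[...,0]>172));m=np.zeros_like(red);m[180:215,310:352]=1
P=W[red&m&(W[...,2]>.035)];q=(P[:,:2]-O)@np.c_[EX,EY];print(len(P),np.percentile(q,[1,50,99],axis=0).round(4),np.percentile(P[:,2],[5,50,95]))
plan2([*ir(-.225,-.01),.11],94)
E
```

```text
h0 [0.4691 0.1149 0.051 ] [-0.0453 -0.0161]
h1 [ 0.4754 -0.0041  0.051 ] [-0.1645 -0.0142]
lT [0.5204 0.2287 0.02  ] [ 0.0648 -0.075 ]
lB [0.4125 0.2239 0.015 ] [0.0673 0.033 ]
bT [0.5247 0.1205 0.045 ] [-0.0435 -0.0719]
bB [0.4109 0.1132 0.045 ] [-0.0431  0.0421]
end [ 0.4853 -0.0103  0.051 ] [-0.1713 -0.0237]
start [0.4639 0.1104 0.051 ] [-0.0494 -0.0105]
195 [[-0.1797 -0.0263]
 [-0.1059 -0.0213]
 [-0.0448 -0.0095]] [0.03743321 0.04791918 0.05678522]
t 22.45 pos [ 0.5051 -0.0353  0.1099] rack [-0.1976 -0.0417] xang 93.54 tz [-0.032  0.041 -0.999] F [-0.5  0.7 -0.4] g 52.3 q [-0.64  0.16  0.74  1.94 -0.17  1.12  0.24]
yaw units -0.114 xyz units [-0.912 -1.061 -0.01 ] per 10mm world-z-lift [ 0.014 -0.01  -0.333]
```

```bash
python3 - <<'E'
from h import *
plan2([*ir(-.175,-.0145),.11],92.9)
plan2([*ir(-.175,-.0145),.046],92.9)
E
```

```text
t 22.45 pos [ 0.5051 -0.0353  0.1099] rack [-0.1976 -0.0417] xang 93.54 tz [-0.032  0.041 -0.999] F [-0.5  0.7 -0.4] g 52.3 q [-0.64  0.16  0.74  1.94 -0.17  1.12  0.24]
yaw units 0.161 xyz units [ 0.736 -0.92   0.057] per 10mm world-z-lift [ 0.014 -0.01  -0.333]
t 22.45 pos [ 0.5051 -0.0353  0.1099] rack [-0.1976 -0.0417] xang 93.54 tz [-0.032  0.041 -0.999] F [-0.5  0.7 -0.4] g 52.3 q [-0.64  0.16  0.74  1.94 -0.17  1.12  0.24]
yaw units 0.161 xyz units [ 0.646 -0.856  2.187] per 10mm world-z-lift [ 0.014 -0.01  -0.333]
```

>>> play_rows(xyz=[[0.37,-0.46,0.03],[0.37,-0.46,0.03],[0,0,0],[-0.03,0.02,0.7],[-0.03,0.02,0.7],[-0.03,0.02,0.73],[0,0,0],[0,0,0]], yaw=[0.16,0,0,0,0,0,0,0], hand=[0.4,0.4,0.4,0.4,0.4,0.4,0.4,0.4])

```text
time_s: 23.25
eef_pos: [0.4763, -0.015, 0.0459]
ee_rot: [-0.025, 0.688, 0.725, 0.003]
force: [-0.2, 0.8, 0.1]
grip_width: 0.601
```

```bash
python3 - <<'E'
from h import *
plan2([*ir(-.175,-.0145),.046],92.9)
p,d=cap('scene','s8'); crop(p,270,140,450,300,4,'s8c')
E
```

```text
t 23.25 pos [ 0.4763 -0.015   0.0459] rack [-0.1754 -0.0144] xang 92.93 tz [-0.032  0.04  -0.999] F [-0.2  0.8  0.1] g 52.3 q [-0.66  0.19  0.72  2.07 -0.2   0.98  0.22]
yaw units 0.007 xyz units [ 0.014  0.002 -0.001] per 10mm world-z-lift [ 0.014 -0.01  -0.333]
```

View pics/s8c.png

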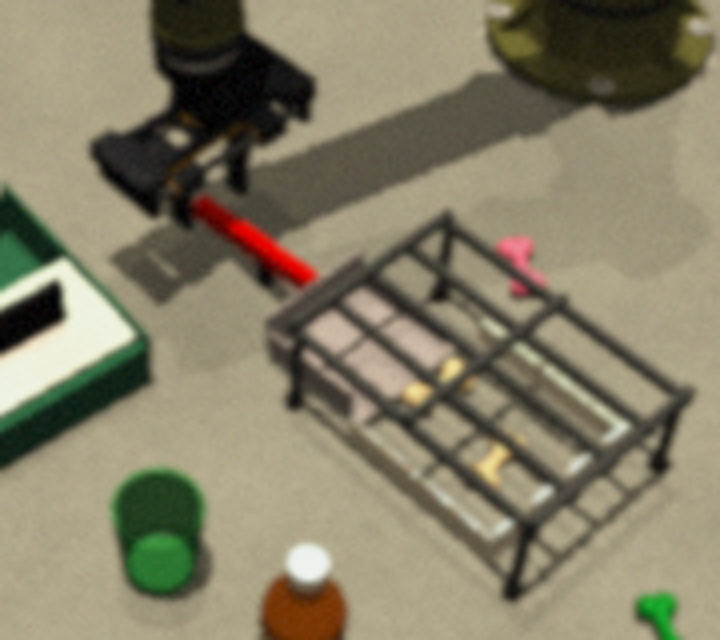

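The fingers straddle the handle end (crop about (205,205)). Closing.

>>> play_rows(xyz=[[0,0,0],[0,0,0],[0,0,0],[0,0,0],[0,0,0],[0,0,0],[0,0,0],[0,0,0]], yaw=[0,0,0,0,0,0,0,0], hand=[1,1,1,1,1,1,1,1], grip_force=60)

```text
time_s: 24.1
eef_pos: [0.4758, -0.0144, 0.0457]
ee_rot: [-0.026, 0.688, 0.725, 0.004]
force: [-0.0, -0.4, 1.1]
grip_width: 0.172
```

```bash
python3 - <<'E'
from h import *
plan2([*ir(-.22,-.003),.047],94.5)
E
```

```text
t 24.1 pos [ 0.4758 -0.0144  0.0457] rack [-0.1748 -0.014 ] xang 92.97 tz [-0.032  0.041 -0.999] F [-0.  -0.4  1.1] g 14.9 q [-0.66  0.19  0.72  2.07 -0.2   0.97  0.22]
yaw units -0.382 xyz units [-1.5   -0.384 -0.099] per 10mm world-z-lift [ 0.014 -0.01  -0.333]
```

>>> play_rows(xyz=[[-0.3,0,-0.02],[-0.4,-0.1,-0.02],[-0.4,-0.1,-0.02],[-0.4,-0.1,-0.02],[0,-0.08,-0.02],[0,0,0],[0,0,0]], yaw=[0,0,0,-0.2,-0.18,0,0], hand=[1,1,1,1,1,1,1])

```text
time_s: 24.8
eef_pos: [0.4667, -0.0602, 0.047]
ee_rot: [-0.026, 0.678, 0.734, 0.004]
force: [-0.7, -0.2, -0.4]
grip_width: 0.168
```

```bash
python3 - <<'E'
from h import *
plan2([*ir(-.22,-.003),.046],94.5)
p,d=cap('top','t9'); crop(p,170,180,390,290,3.6,'t9c')
E
```

```text
t 24.8 pos [ 0.4667 -0.0602  0.047 ] rack [-0.2198 -0.0018] xang 94.49 tz [-0.033  0.04  -0.999] F [-0.7 -0.2 -0.4] g 14.6 q [-0.6   0.18  0.75  2.08 -0.19  0.98  0.34]
yaw units -0.003 xyz units [-0.008  0.042  0.033] per 10mm world-z-lift [ 0.014 -0.01  -0.333]
```

View pics/t9c.png

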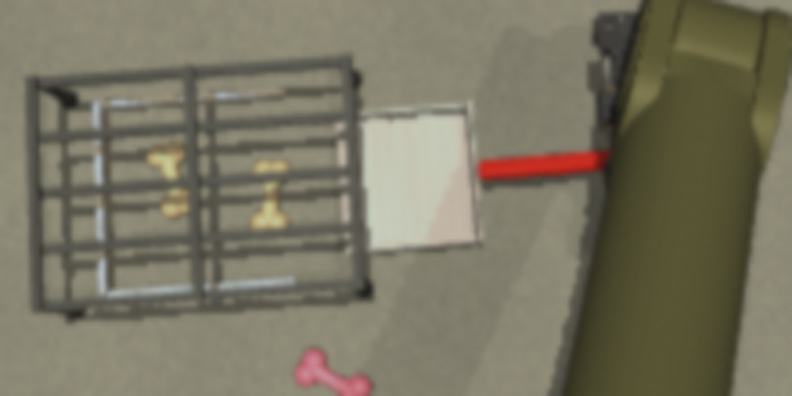

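```bash
python3 - <<'E'
from h import *
for n,pt,z in [("h0",(480,170),.051),("h1",(606,159),.051),("lT",(340,122),.01),("lB",(348,253),.01),("bT",(470,103),.045),("bB",(479,243),.045)]:
    P=wz("top",cc(pt,3.6,(170,180)),z)[0]; print(n,P.round(4),r(P))
plan2([*ir(-.034,-.004),.046],94)
E
```

```text
h0 [0.4555 0.0673 0.051 ] [-0.0919  0.0007]
h1 [ 0.4642 -0.0327  0.051 ] [-0.1922 -0.0011]
lT [0.4995 0.183  0.01  ] [ 0.0206 -0.051 ]
lB [0.3926 0.1749 0.01  ] [0.0198 0.0562]
bT [0.51   0.0756 0.045 ] [-0.0873 -0.0542]
bB [0.3982 0.068  0.045 ] [-0.0872  0.0578]
t 24.85 pos [ 0.4668 -0.0599  0.047 ] rack [-0.2196 -0.0019] xang 94.52 tz [-0.033  0.04  -0.999] F [-0.8 -1.3  0.5] g 15.0 q [-0.6   0.18  0.75  2.08 -0.19  0.98  0.34]
yaw units 0.129 xyz units [6.179 0.091 0.295] per 10mm world-z-lift [ 0.014 -0.01  -0.333]
```

>>> play_rows(xyz=[[0.2,0.05,0.03],[0.35,0.05,0.02],[0.35,0.05,0.02],[0.35,0,0.02],[0.35,0,0.02],[0.3,0,0.015],[0.3,0,0.015],[0.3,0,0.015],[0,0,0]], yaw=[0.08,0.07,0,0,0,0,0,0,0], hand=[1,1,1,1,1,1,1,1,1])

```text
time_s: 25.75
eef_pos: [0.4659, 0.0173, 0.0455]
ee_rot: [-0.026, 0.682, 0.731, 0.004]
force: [-0.3, 1.2, -0.4]
grip_width: 0.166
```

```bash
python3 - <<'E'
from h import *
plan2([*ir(-.035,-.006),.046],93.9)
p,d=cap('top','t10'); crop(p,170,180,390,290,3.6,'t10c')
E
```

```text
t 25.75 pos [0.4659 0.0173 0.0455] rack [-0.1425 -0.0062] xang 94.0 tz [-0.033  0.042 -0.999] F [-0.3  1.2 -0.4] g 14.4 q [-0.71  0.16  0.7   2.09 -0.18  0.97  0.16]
yaw units 0.025 xyz units [ 3.579e+00 -3.000e-03  1.420e-01] per 10mm world-z-lift [ 0.015 -0.01  -0.333]
```

View pics/t10c.png

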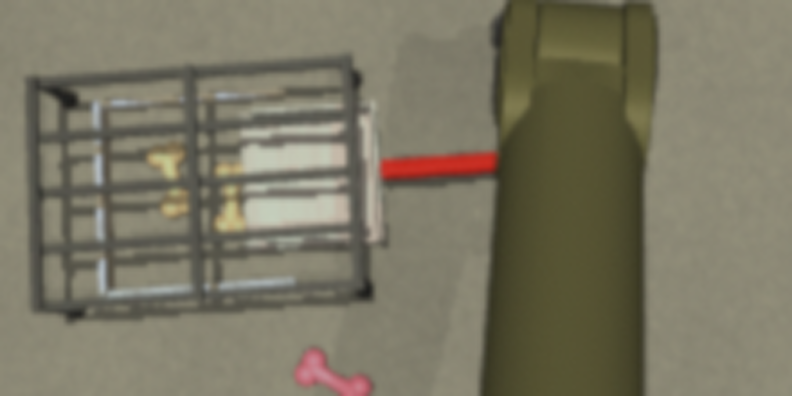

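>>> play_rows(xyz=[[0.2,0,0.01],[0.3,0,0.013],[0.3,0,0.013],[0.3,0,0.013],[0.3,0,0.013],[0.3,0,0.013],[0.3,0,0.013],[0.3,0,0.013],[0.3,0,0.013],[0,0,0]], yaw=[0,0,0,0,0,0,0,0,0,0], hand=[1,1,1,1,1,1,1,1,1,1])

```text
time_s: 26.8
eef_pos: [0.4606, 0.0951, 0.0455]
ee_rot: [-0.026, 0.681, 0.731, 0.004]
force: [0.5, 0.6, -1.2]
grip_width: 0.171
```

```bash
python3 - <<'E'
from h import *
plan2([*ir(-.034,-.006),.046],93.9)
p,d=cap('top','t11'); crop(p,170,180,390,290,3.6,'t11c')
p,d=cap('scene','s11'); crop(p,270,140,450,300,4,'s11c')
E
```

```text
t 26.8 pos [0.4606 0.0951 0.0455] rack [-0.0645 -0.0062] xang 94.01 tz [-0.032  0.042 -0.999] F [ 0.5  0.6 -1.2] g 14.8 q [-0.82  0.16  0.64  2.09 -0.17  0.96 -0.01]
yaw units 0.028 xyz units [ 1.017 -0.006  0.027] per 10mm world-z-lift [ 0.015 -0.01  -0.333]
```

View pics/t11c.png

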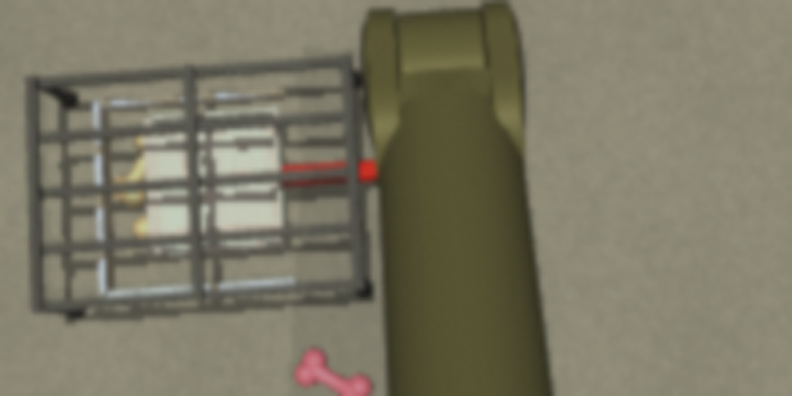

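View pics/s11c.png

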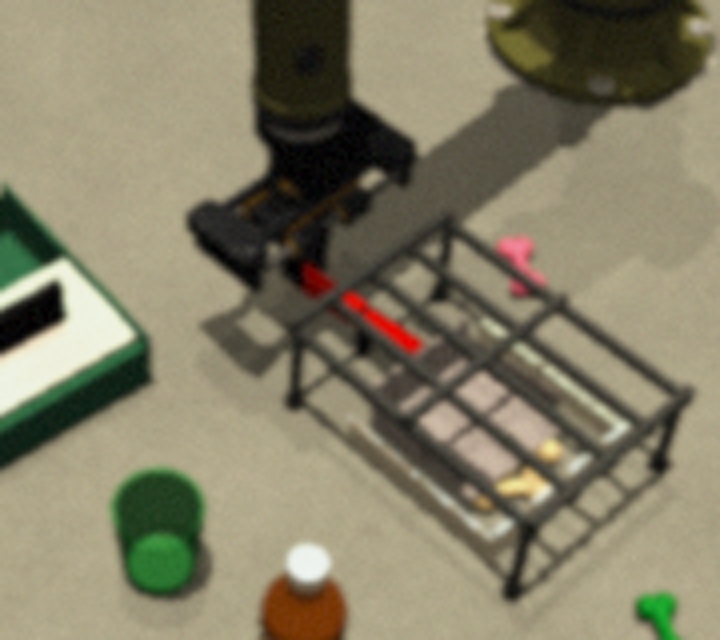

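>>> play_rows(xyz=[[0.2,0,0],[0.2,0,0],[0.2,0,-0.01],[0.2,0,-0.01],[0.1,0,0],[0,0,0]], yaw=[0,0,0,0,0,0], hand=[1,1,1,1,1,1])

```text
time_s: 27.5
eef_pos: [0.4589, 0.1208, 0.0473]
ee_rot: [-0.026, 0.682, 0.731, 0.004]
force: [0.1, -0.4, 0.5]
grip_width: 0.169
```

```bash
python3 - <<'E'
from h import *
plan2([*ir(-.034,-.006),.046],93.9)
p,d=cap('top','t12'); crop(p,170,185,290,275,6,'t12c')
p,d=cap('scene','s12'); crop(p,330,180,450,300,5,'s12c')
E
```

```text
t 27.5 pos [0.4589 0.1208 0.0473] rack [-0.0387 -0.0063] xang 93.95 tz [-0.032  0.041 -0.999] F [ 0.1 -0.4  0.5] g 14.7 q [-0.85  0.16  0.62  2.08 -0.17  0.96 -0.07]
yaw units 0.012 xyz units [ 0.155 -0.007  0.049] per 10mm world-z-lift [ 0.014 -0.01  -0.333]
```

View pics/t12c.png

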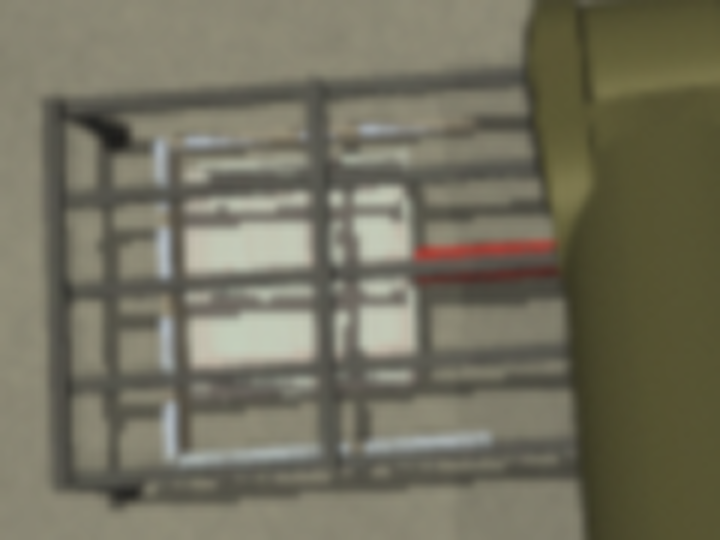

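View pics/s12c.png

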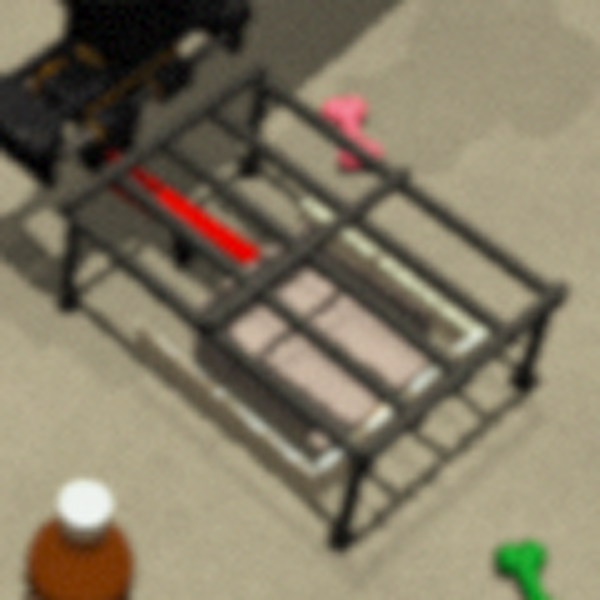

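```bash
python3 - <<'E'
from h import *
for tag,n in [("t11","top"),("t12","top"),("s11","scene"),("s12","scene")]:
    f=np.load(tag+".npz");p,d=f["p"],f["d"];W=cloud(n,p,d);h=cv2.cvtColor(p,cv2.COLOR_RGB2HSV)
    q=np.einsum('ijk,kl->ijl',W[...,:2]-O,np.c_[EX,EY])
    m=(q[...,0]>.02)&(q[...,0]<.25)&(abs(q[...,1])<.09)&(W[...,2]<.08)
    iv=m&(h[...,1]>85)&(h[...,2]>110)&(h[...,0]>12)&(h[...,0]<32)
    print(tag,"ivory",iv.sum(), q[iv].mean(0) if iv.any() else "")
    x0=.205 if tag[1:]=="12" else .175
    for a in np.arange(x0-.10,.215,.01):
        mm=m&(abs(q[...,0]-a)<.005)&(abs(q[...,1]+.005)<.05); print(a.round(3),np.percentile(W[mm][:,2],[10,50,90]).round(4),end=' ')
    print()
E
```

```text
t11 ivory 11 [0.1903999  0.00369153]
0.075 [-0.0016  0.0119  0.016 ] 0.085 [0.0091 0.0137 0.0183] 0.095 [0.0109 0.0141 0.0186] 0.105 [0.0121 0.0157 0.02  ] 0.115 [0.0128 0.0179 0.0217] 0.125 [0.0142 0.0185 0.0229] 0.135 [0.0142 0.0186 0.0236] 0.145 [0.0183 0.0222 0.0256] 0.155 [0.0184 0.022  0.0264] 0.165 [0.0198 0.0236 0.0266] 0.175 [0.0193 0.0239 0.0275] 0.185 [0.0003 0.0163 0.022 ] 0.195 [-0.0019  0.0024  0.0167] 0.205 [-0.0025  0.0019  0.0148] 0.215 [0.0027 0.0257 0.0379] 
t12 ivory 0 
0.105 [0.0122 0.0163 0.0194] 0.115 [0.0125 0.0167 0.0206] 0.125 [0.0139 0.0185 0.0219] 0.135 [0.0138 0.0186 0.0222] 0.145 [0.0173 0.0212 0.0267] 0.155 [0.0178 0.0219 0.0264] 0.165 [0.0202 0.0236 0.0279] 0.175 [0.0203 0.0245 0.0288] 0.185 [0.0215 0.0257 0.0307] 0.195 [0.0227 0.0271 0.0306] 0.205 [0.0091 0.0261 0.0323] 0.215 [0.0042 0.0274 0.0372] 
s11 ivory 106 [ 0.18700067 -0.00815543]
0.075 [0.0103 0.0215 0.0404] 0.085 [0.0144 0.0168 0.0178] 0.095 [0.0053 0.0137 0.0157] 0.105 [0.0126 0.0155 0.0177] 0.115 [0.012  0.0156 0.0201] 0.125 [0.0134 0.0174 0.021 ] 0.135 [0.0128 0.0188 0.0218] 0.145 [0.0166 0.0205 0.0228] 0.155 [0.0164 0.0206 0.0246] 0.165 [0.0046 0.0227 0.0254] 0.175 [0.0025 0.0212 0.0256] 0.185 [0.0005 0.0139 0.0199] 0.195 [-0.0018  0.0038  0.019 ] 0.205 [0.0093 0.0178 0.0218] 0.215 [0.0067 0.0309 0.0373] 
s12 ivory 2 [0.04085312 0.04515274]
0.105 [0.0109 0.0157 0.0185] 0.115 [0.0118 0.0161 0.0182] 0.125 [0.0143 0.0172 0.0203] 0.135 [0.0142 0.0187 0.0219] 0.145 [0.0108 0.0196 0.0221] 0.155 [0.0158 0.0214 0.0246] 0.165 [0.0055 0.0224 0.0252] 0.175 [0.0199 0.024  0.0264] 0.185 [0.0056 0.0248 0.0282] 0.195 [-0.0006  0.0246  0.0291] 0.205 [0.0218 0.0277 0.0298] 0.215 [0.0092 0.0321 0.0364]
```

```bash
python3 - <<'E'
from h import *
f=np.load("s12.npz");crop(f["p"],360,210,440,280,9,"s12d")
f=np.load("t12.npz");crop(f["p"],190,200,250,256,12,"t12d")
E
```

```text
(no output)
```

View pics/s12d.png

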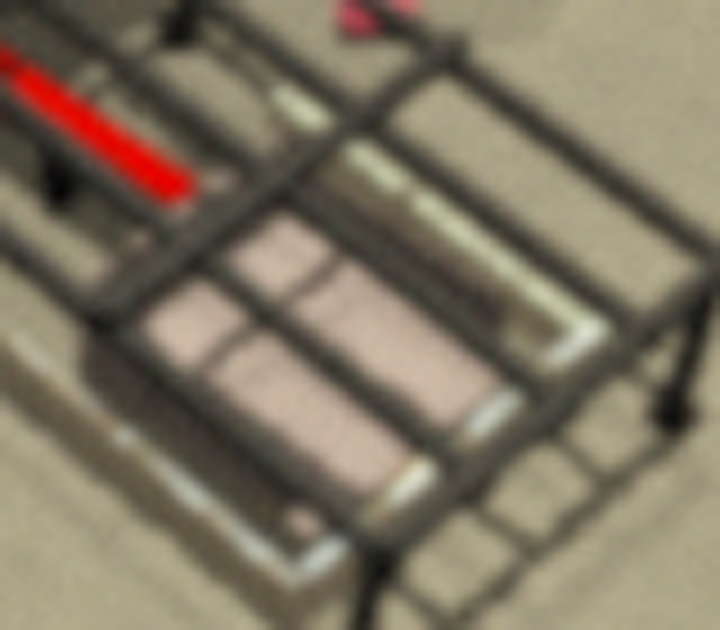

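View pics/t12d.png

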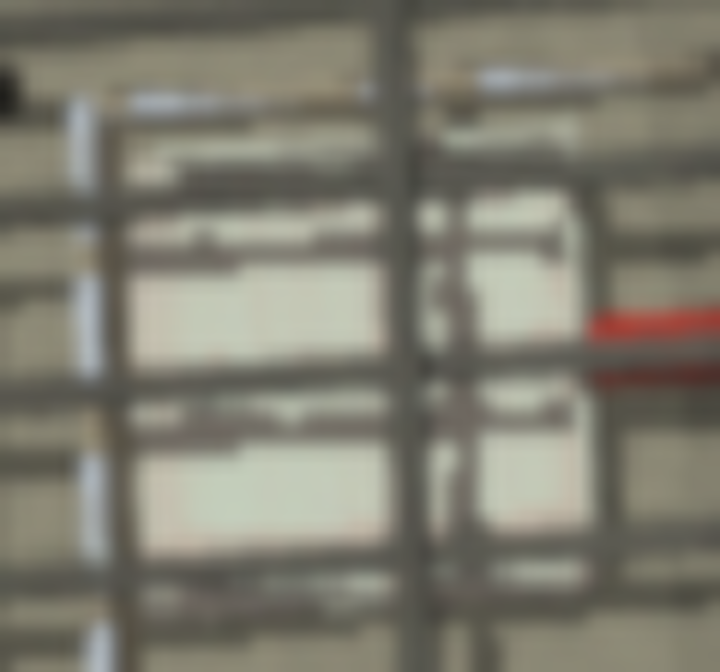

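```bash
python3 - <<'E'
from h import *
for tag,n,lip in [("t5","top",-.06),("t7","top",.066),("s8","scene",.066),("t9","top",.02),("t10","top",.098)]:
    f=np.load(tag+".npz");p,d=f["p"],f["d"];W=cloud(n,p,d)
    q=np.einsum('ijk,kl->ijl',W[...,:2]-O,np.c_[EX,EY])
    yc=-.019 if tag in("t7","s8") else -.002
    m=(abs(q[...,1]-yc)<.04)&(W[...,2]<.035)&(q[...,0]<lip-.008)&(q[...,0]>lip-.09)
    c=np.polyfit(q[m][:,0]-lip,W[m][:,2],1);print(tag,m.sum(),"slope deg",np.degrees(np.arctan(c[0])).round(2),"z at lip",c[1].round(4))
E
```

```text
t5 758 slope deg -0.13 z at lip 0.0165
t7 594 slope deg 6.3 z at lip 0.0216
s8 249 slope deg 6.14 z at lip 0.0208
t9 725 slope deg 4.6 z at lip 0.0181
t10 551 slope deg 6.09 z at lip 0.0216
```

The pan is pitched about 7° lip-up: it had come to rest on the guard wall at the bad first stop and was regripped that way. So the lip rode over the bones. I'll lift a few mm and draw it straight out without dragging them, then reset it flat.

>>> play_rows(xyz=[[0,0,-0.08],[0,0,-0.08],[-0.1,0,0],[-0.2,0,-0.01],[-0.3,0,-0.013],[-0.4,0,-0.017],[-0.5,0,-0.02],[-0.5,0,-0.02],[0,0,0]], yaw=[0,0,0,0,0,0,0,0,0], hand=[1,1,1,1,1,1,1,1,1])

```text
time_s: 28.5
eef_pos: [0.4631, 0.0565, 0.0517]
ee_rot: [-0.025, 0.684, 0.729, 0.003]
force: [-0.1, -0.4, -1.5]
grip_width: 0.17
```

```bash
python3 - <<'E'
from h import *
plan2([*ir(-.28,-.006),.052],93.9)
p,d=cap('top','t13'); crop(p,170,180,390,290,3.6,'t13c')
p,d=cap('scene','s13'); crop(p,330,180,450,300,5,'s13c')
E
```

```text
t 28.5 pos [0.4631 0.0565 0.0517] rack [-0.1031 -0.0061] xang 93.64 tz [-0.032  0.039 -0.999] F [-0.1 -0.4 -1.5] g 14.8 q [-0.77  0.14  0.67  2.09 -0.16  0.97  0.05]
yaw units -0.065 xyz units [-5.891 -0.012 -0.256] per 10mm world-z-lift [ 0.014 -0.01  -0.333]
```

View pics/t13c.png

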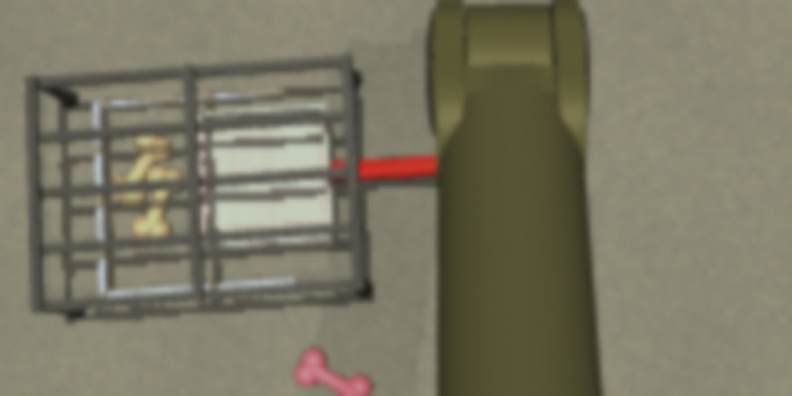

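View pics/s13c.png

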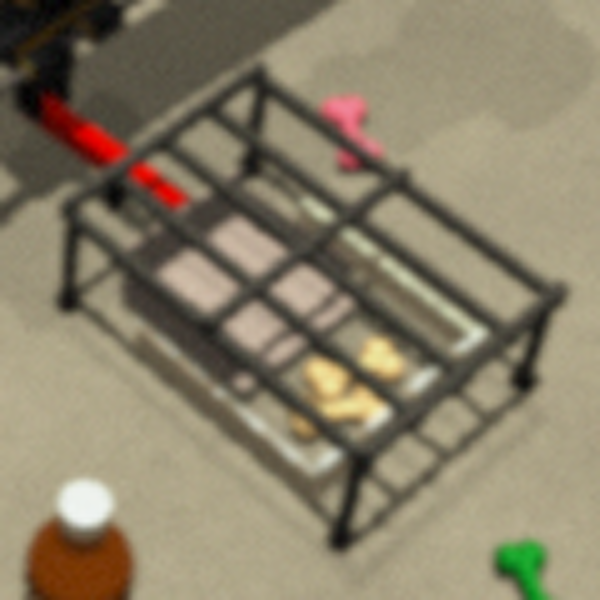

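Both bones are intact, lying together near the back at top-crop (148,185). I'll pull the scoop clear of the guard and reset it flat.

>>> play_rows(xyz=[[-0.5,0,-0.02],[-0.6,0,-0.02],[-0.6,0,-0.02],[-0.6,0,-0.02],[-0.5,0,-0.02],[-0.4,0,-0.02],[-0.2,0,0],[0,0,0]], yaw=[0,0,0,0,0,0,0,0], hand=[1,1,1,1,1,1,1,1])

```text
time_s: 29.4
eef_pos: [0.4703, -0.0423, 0.051]
ee_rot: [-0.026, 0.682, 0.73, 0.004]
force: [-0.2, 0.4, -0.5]
grip_width: 0.171
```

>>> play_rows(xyz=[[0,0,0],[0,0,0],[0,0,0],[0,0,0],[0,0,0],[0,0,0]], yaw=[0,0,0,0,0,0], hand=[0.7,0.7,0.7,0.7,0.7,0.7])

```text
time_s: 30.0
eef_pos: [0.4703, -0.0418, 0.0511]
ee_rot: [-0.026, 0.682, 0.731, 0.004]
force: [-0.0, -0.5, -0.5]
grip_width: 0.295
```

```bash
python3 - <<'E'
from h import *
plan2([*ir(-.217,-.005),.046],93.9)
p,d=cap('top','t14'); crop(p,170,180,390,290,3.6,'t14c')
W=cloud('top',p,d);q=np.einsum('ijk,kl->ijl',W[...,:2]-O,np.c_[EX,EY]);lip=.02
m=(abs(q[...,1]+.004)<.04)&(W[...,2]<.035)&(q[...,0]<lip-.03)&(q[...,0]>lip-.09)
c=np.polyfit(q[m][:,0]-lip,W[m][:,2],1);print(np.degrees(c[0]),c[1])
p,d=cap('scene','s14'); crop(p,270,140,450,300,4,'s14c')
E
```

```text
t 30.0 pos [ 0.4703 -0.0418  0.0511] rack [-0.2017 -0.0066] xang 93.91 tz [-0.032  0.041 -0.999] F [-0.  -0.5 -0.5] g 25.7 q [-0.63  0.17  0.75  2.07 -0.19  0.99  0.29]
yaw units 0.002 xyz units [-0.517 -0.048  0.149] per 10mm world-z-lift [ 0.014 -0.01  -0.333]
-1.3761082263813844 0.0019495060868016452
```

View pics/t14c.png

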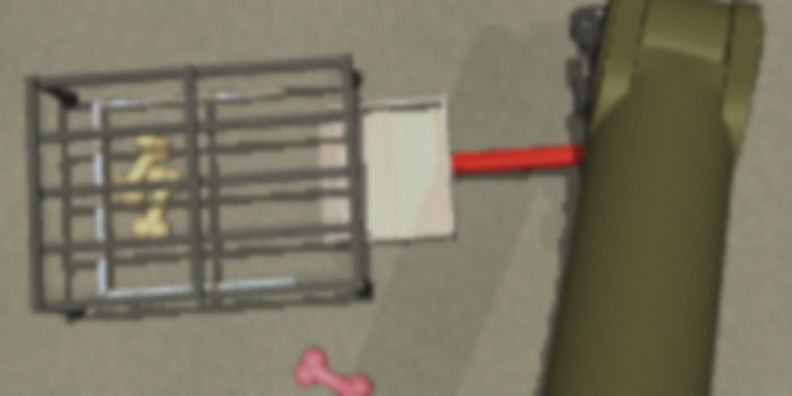

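View pics/s14c.png

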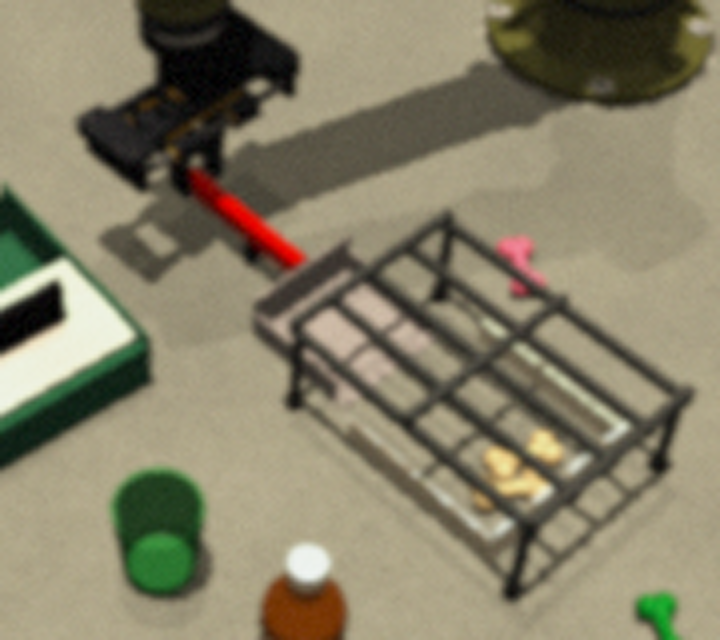

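```bash
python3 - <<'E'
from h import *
for n,pt,z in [("h0",(452,163),.051),("h1",(578,155),.051),("lT",(319,112),.008),("lB",(326,243),.008),("bT",(446,96),.045),("bB",(453,237),.045),("ba",(168,137),.012),("bb",(165,240),.012),("bc",(110,205),.012),("bd",(183,172),.012)]:
    P=wz("top",cc(pt,3.6,(170,180)),z)[0]; print(n,r(P))
P=wz("scene",cc((195,170),4,(270,140)),.051)[0];print("end",r(P))
plan2([*ir(-.205,-.006),.046],94.2)
E
```

```text
h0 [-0.0701 -0.0064]
h1 [-0.1702 -0.0058]
lT [ 0.0375 -0.0607]
lB [0.0373 0.0468]
bT [-0.0685 -0.0612]
bB [-0.067   0.0517]
ba [ 0.1609 -0.0481]
bb [0.1664 0.0356]
bc [0.2097 0.0042]
bd [ 0.1498 -0.0186]
end [-0.206  -0.0024]
t 30.1 pos [ 0.4702 -0.0419  0.0511] rack [-0.2018 -0.0065] xang 93.9 tz [-0.032  0.041 -0.999] F [-0.2  0.1  0.5] g 26.0 q [-0.63  0.17  0.75  2.07 -0.19  0.99  0.29]
yaw units -0.076 xyz units [-0.114 -0.013  0.165] per 10mm world-z-lift [ 0.014 -0.01  -0.333]
```

>>> play_rows(xyz=[[-0.1,0,0.16],[0,0,0],[0,0,0],[0,0,0],[0,0,0],[0,0,0]], yaw=[0,0,0,0,0,0], hand=[0.7,0.7,1,1,1,1], grip_force=60)

```text
time_s: 30.7
eef_pos: [0.4704, -0.0447, 0.0462]
ee_rot: [-0.026, 0.682, 0.731, 0.004]
force: [-0.0, -1.3, -0.4]
grip_width: 0.179
```

```bash
python3 - <<'E'
from h import *
plan2([*ir(-.1,-.006),.0465],93.9)
p,d=cap('top','t15')
W=cloud('top',p,d);q=np.einsum('ijk,kl->ijl',W[...,:2]-O,np.c_[EX,EY]);lip=.0375
m=(abs(q[...,1]+.004)<.04)&(W[...,2]<.035)&(q[...,0]<lip-.05)&(q[...,0]>lip-.09)
m2=(abs(q[...,1]+.004)<.04)&(W[...,2]<.035)&(q[...,0]<lip-.005)&(q[...,0]>lip-.03)
print(np.median(W[m][:,2]),np.median(W[m2][:,2]))
E
```

```text
t 30.7 pos [ 0.4704 -0.0447  0.0462] rack [-0.2047 -0.0065] xang 93.9 tz [-0.032  0.041 -0.999] F [-0.  -1.3 -0.4] g 15.6 q [-0.62  0.19  0.75  2.07 -0.2   0.98  0.3 ]
yaw units -0.001 xyz units [ 3.486 -0.012  0.14 ] per 10mm world-z-lift [ 0.014 -0.01  -0.333]
0.0035702014928803427 0.003333082742549731
```

>>> play_rows(xyz=[[0.2,0,0.008],[0.4,0,0.016],[0.4,0,0.016],[0.4,0,0.016],[0.4,0,0.016],[0.4,0,0.016],[0.4,0,0.016],[0.4,0,0.016],[0.3,0,0.012],[0,0,0]], yaw=[0,0,0,0,0,0,0,0,0,0], hand=[1,1,1,1,1,1,1,1,1,1])

```text
time_s: 31.75
eef_pos: [0.4632, 0.0559, 0.0464]
ee_rot: [-0.026, 0.681, 0.732, 0.004]
force: [-0.0, 0.1, -0.3]
grip_width: 0.173
```

```bash
cat >> h.py <<'E'
def pitch(W,lip,yc=-.0065):
    q=np.einsum('ijk,kl->ijl',W[...,:2]-O,np.c_[EX,EY])
    for a,b in [(-.09,-.06),(-.06,-.03),(-.03,-.005)]:
        m=(abs(q[...,1]-yc)<.04)&(W[...,2]<.04)&(q[...,0]<lip+b)&(q[...,0]>lip+a); print(np.percentile(W[m][:,2],[10,30,50]).round(4),end=' ')
    print()
E
python3 - <<'E'
from h import *
plan2([*ir(-.036,-.006),.0465],93.9)
p,d=cap('top','t16'); crop(p,170,185,290,275,6,'t16c')
W=cloud('top',p,d);pitch(W,r(readout.sense()['eef_pos'])[0]+.242)
E
```

```text
t 31.75 pos [0.4632 0.0559 0.0464] rack [-0.1038 -0.0062] xang 94.03 tz [-0.033  0.041 -0.999] F [-0.   0.1 -0.3] g 15.1 q [-0.77  0.15  0.67  2.09 -0.17  0.96  0.07]
yaw units 0.033 xyz units [ 2.256 -0.004  0.093] per 10mm world-z-lift [ 0.014 -0.01  -0.333]
[-0.0003  0.0019  0.0036] [-0.0002  0.0019  0.0034] [-0.0004  0.0018  0.0037]
```

View pics/t16c.png

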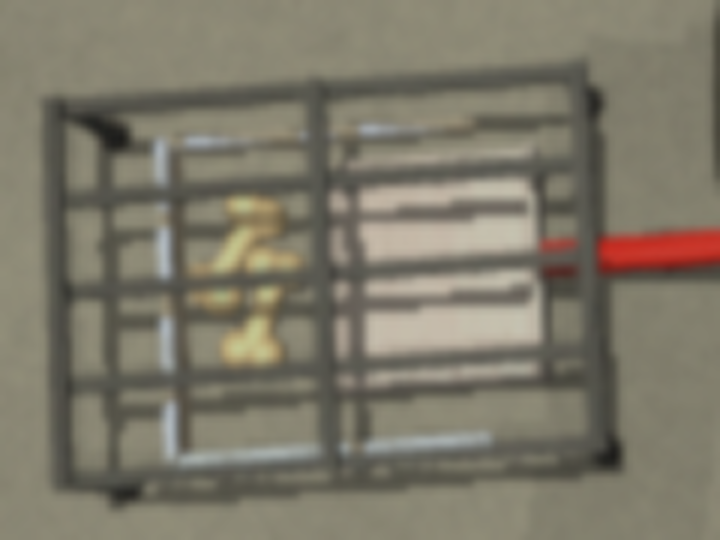

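>>> play_rows(xyz=[[0.15,0,0.006],[0.25,0,0.01],[0.25,0,0.01],[0.25,0,0.01],[0.25,0,0.01],[0.25,0,0.01],[0.25,0,0.01],[0,0,0]], yaw=[0,0,0,0,0,0,0,0], hand=[1,1,1,1,1,1,1,1])

```text
time_s: 32.6
eef_pos: [0.4599, 0.1052, 0.0466]
ee_rot: [-0.026, 0.682, 0.731, 0.004]
force: [1.0, -0.2, -1.9]
grip_width: 0.177
```

```bash
python3 - <<'E'
from h import *
plan2([*ir(-.036,-.006),.0465],93.9)
p,d=cap('top','t17'); crop(p,170,185,290,275,6,'t17c')
W=cloud('top',p,d);pitch(W,r(readout.sense()['eef_pos'])[0]+.242)
E
```

```text
t 32.6 pos [0.4599 0.1052 0.0466] rack [-0.0544 -0.0062] xang 94.0 tz [-0.032  0.041 -0.999] F [ 1.  -0.2 -1.9] g 15.4 q [-0.84  0.16  0.63  2.08 -0.17  0.96 -0.03]
yaw units 0.026 xyz units [ 0.612 -0.006  0.029] per 10mm world-z-lift [ 0.014 -0.01  -0.333]
[-0.0008  0.0018  0.0035] [-0.0001  0.0027  0.0045] [-0.0003  0.0023  0.0045]
```

View pics/t17c.png

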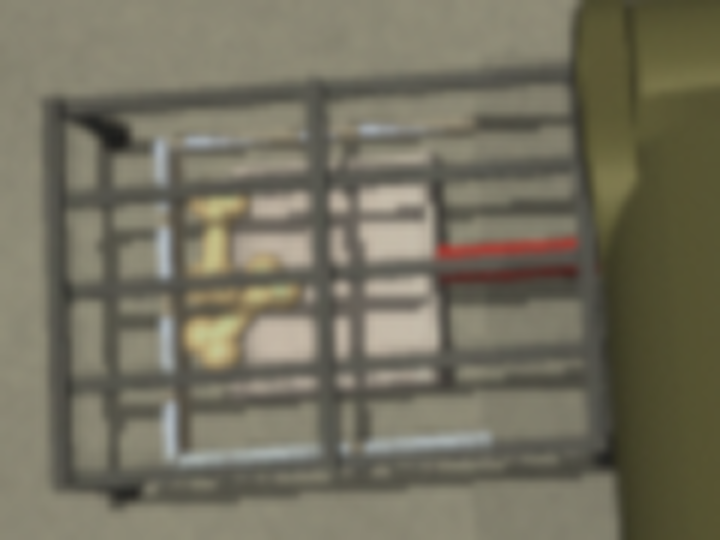

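>>> play_rows(xyz=[[0.15,0,0.004],[0.2,0,0.004],[0.2,0,0.004],[0.1,0,0.002],[0,0,0]], yaw=[0,0,0,0,0], hand=[1,1,1,1,1])

```text
time_s: 33.15
eef_pos: [0.4586, 0.1239, 0.047]
ee_rot: [-0.026, 0.682, 0.731, 0.004]
force: [0.4, 0.2, -1.2]
grip_width: 0.174
```

```bash
python3 - <<'E'
from h import *
plan2([*ir(-.036,-.006),.0465],93.9)
p,d=cap('top','t18'); crop(p,170,185,290,275,6,'t18c')
W=cloud('top',p,d);pitch(W,r(readout.sense()['eef_pos'])[0]+.242)
p,d=cap('scene','s18'); crop(p,330,180,450,300,5,'s18c')
E
```

```text
t 33.15 pos [0.4586 0.1239 0.047 ] rack [-0.0356 -0.0062] xang 93.95 tz [-0.032  0.041 -0.999] F [ 0.4  0.2 -1.2] g 15.1 q [-0.86  0.16  0.62  2.08 -0.17  0.96 -0.07]
yaw units 0.013 xyz units [-0.013 -0.007  0.016] per 10mm world-z-lift [ 0.014 -0.01  -0.333]
[-0.0003  0.0017  0.0036] [0.     0.0031 0.0047] [0.0025 0.0078 0.0174]
```

View pics/t18c.png

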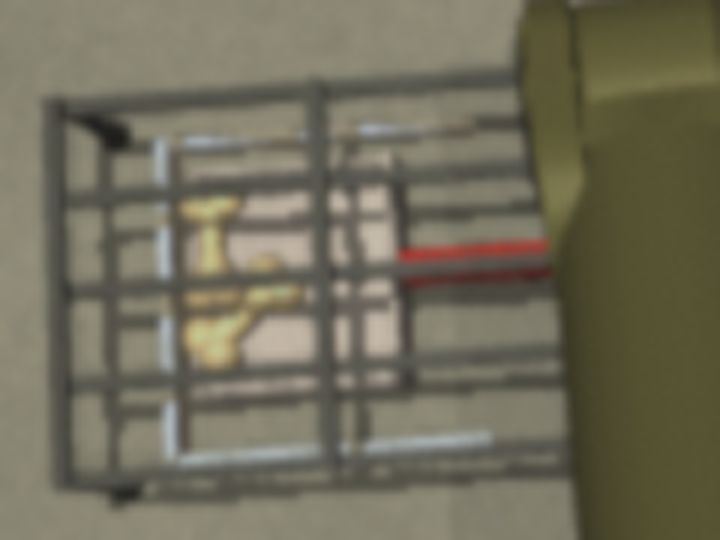

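View pics/s18c.png

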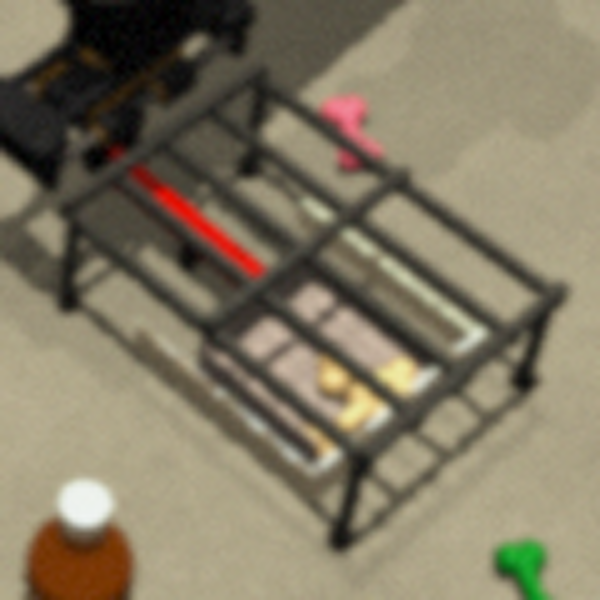

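Both bones are on the pan floor (top-crop (215,265)). I'll nudge 2 mm further, then draw out gently.

>>> play_rows(xyz=[[0.07,0,0],[0,0,0],[-0.05,0,-0.002],[-0.1,0,-0.004],[-0.15,0,-0.006],[-0.2,0,-0.008],[-0.25,0,-0.01],[-0.3,0,-0.012],[-0.3,0,-0.012],[-0.3,0,-0.012]], yaw=[0,0,0,0,0,0,0,0,0,0], hand=[1,1,1,1,1,1,1,1,1,1])

```text
time_s: 34.25
eef_pos: [0.462, 0.0746, 0.0469]
ee_rot: [-0.026, 0.682, 0.731, 0.004]
force: [-0.3, 0.1, -0.1]
grip_width: 0.173
```

```bash
python3 - <<'E'
from h import *
plan2([*ir(-.3,-.006),.0465],93.9)
p,d=cap('top','t19'); crop(p,170,185,290,275,6,'t19c')
E
```

```text
t 34.25 pos [0.462  0.0746 0.0469] rack [-0.085  -0.0062] xang 93.87 tz [-0.032  0.041 -0.999] F [-0.3  0.1 -0.1] g 15.1 q [-0.8   0.15  0.66  2.09 -0.17  0.96  0.02]
yaw units -0.008 xyz units [-7.161 -0.016 -0.292] per 10mm world-z-lift [ 0.014 -0.01  -0.333]
```

View pics/t19c.png

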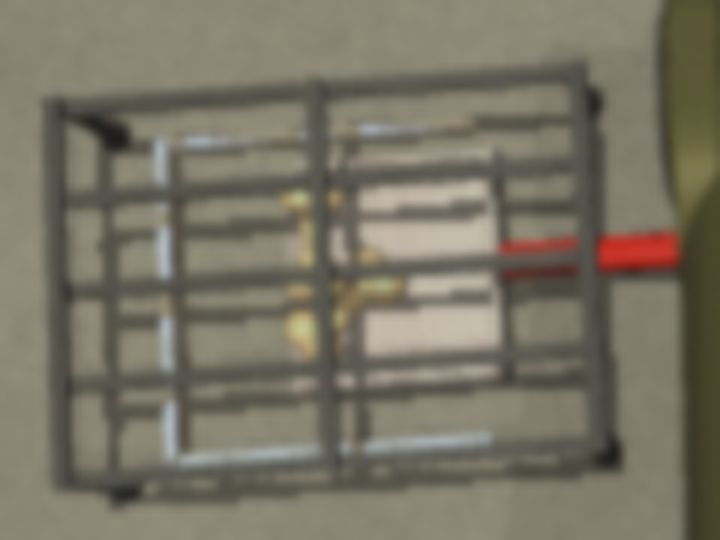

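>>> play_rows(xyz=[[-0.3,0,-0.012],[-0.4,0,-0.016],[-0.5,0,-0.02],[-0.6,0,-0.024],[-0.7,0,-0.028],[-0.8,0,-0.032],[-0.9,0,-0.036],[-1,0,-0.04],[-1,0,-0.04],[0,0,0]], yaw=[0,0,0,0,0,0,0,0,0,0], hand=[1,1,1,1,1,1,1,1,1,1])

```text
time_s: 35.3
eef_pos: [0.4746, -0.1159, 0.0468]
ee_rot: [-0.024, 0.685, 0.729, 0.003]
force: [-0.4, -1.4, 0.7]
grip_width: 0.177
```

```bash
python3 - <<'E'
from h import *
plan2([*ir(-.3,-.006),.0465],93.9)
p,d=cap('top','t20'); crop(p,170,150,390,290,3.6,'t20c')
p,d=cap('scene','s20'); crop(p,230,110,450,270,3.6,'s20c')
E
```

```text
t 35.3 pos [ 0.4746 -0.1159  0.0468] rack [-0.2759 -0.0058] xang 93.53 tz [-0.031  0.037 -0.999] F [-0.4 -1.4  0.7] g 15.4 q [-0.51  0.24  0.79  2.04 -0.23  0.99  0.47]
yaw units -0.093 xyz units [-0.803  0.006 -0.021] per 10mm world-z-lift [ 0.013 -0.009 -0.333]
```

View pics/t20c.png

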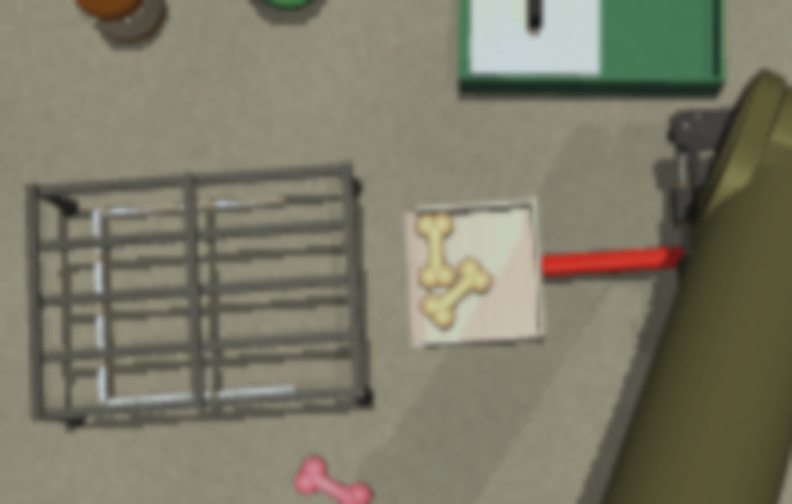

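View pics/s20c.png

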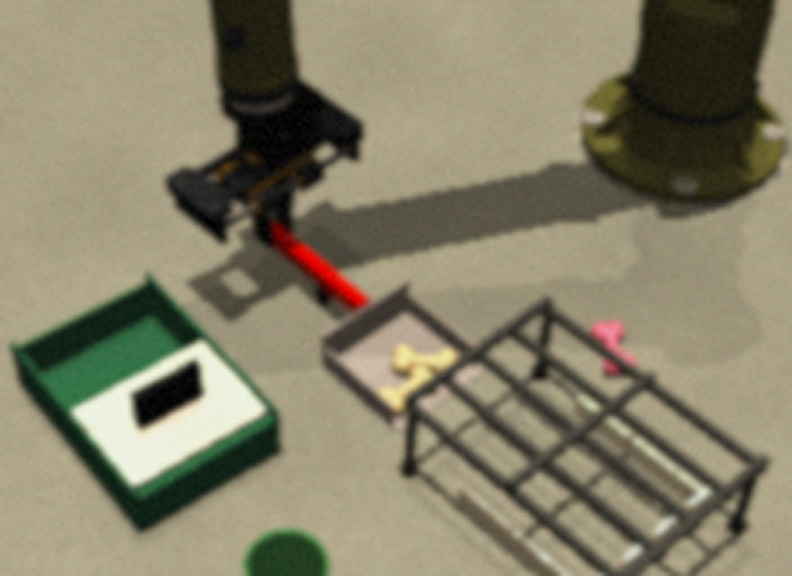

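Both bones lie fully inside the pan (top-crop (437,250) and (460,290)). Test lift.

>>> play_rows(xyz=[[0,0,-0.2],[0,0,-0.3],[0,0,-0.3],[0,0,-0.2],[0,0,0]], yaw=[0,0,0,0,0], hand=[1,1,1,1,1])

```text
time_s: 35.9
eef_pos: [0.4768, -0.111, 0.0776]
ee_rot: [-0.025, 0.682, 0.731, 0.005]
force: [0.0, -0.4, -2.0]
grip_width: 0.178
```

```bash
python3 - <<'E'
from h import *
plan2([.69,-.38,.135],89.2)
p,d=cap('top','t21'); crop(p,170,150,390,290,3.6,'t21c')
W=cloud('top',p,d);pitch(W,r(readout.sense()['eef_pos'])[0]+.242)
E
```

```text
t 35.9 pos [ 0.4768 -0.111   0.0776] rack [-0.2712 -0.0084] xang 93.95 tz [-0.03   0.041 -0.999] F [ 0.  -0.4 -2. ] g 15.5 q [-0.53  0.18  0.8   2.01 -0.19  1.05  0.43]
yaw units 1.187 xyz units [-8.782  7.16  -2.489] per 10mm world-z-lift [ 0.014 -0.01  -0.333]
[0.0276 0.03   0.0311] [0.0261 0.029  0.0308] [0.0253 0.0281 0.0304]
```

>>> play_rows(xyz=[[0.01,0,-0.3],[0.01,0,-0.4],[0.02,-0.01,-0.5],[0.02,-0.02,-0.5],[-0.1,-0.01,-0.3],[-0.3,0,-0.02],[-0.5,0,-0.02],[-0.6,0,-0.03],[-0.7,0,-0.03],[-0.7,0,-0.03]], yaw=[0,0,0,0,0,0,0.3,0.3,0.3,0.3], hand=[1,1,1,1,1,1,1,1,1,1])

```text
time_s: 36.95
eef_pos: [0.4792, -0.2015, 0.136]
ee_rot: [-0.026, 0.713, 0.7, 0.002]
force: [0.3, 0.4, -2.1]
grip_width: 0.178
```

```bash
python3 - <<'E'
from h import *
plan2([.69,-.34,.135],89.2)
p,d=cap('scene','s22'); crop(p,200,60,420,260,3.6,'s22c')
E
```

```text
t 36.95 pos [ 0.4792 -0.2015  0.136 ] rack [-0.3617 -0.0046] xang 88.91 tz [-0.033  0.04  -0.999] F [ 0.3  0.4 -2.1] g 15.5 q [-0.43  0.2   0.88  1.88 -0.19  1.19  0.5 ]
yaw units -0.071 xyz units [-4.515  7.082 -0.383] per 10mm world-z-lift [ 0.013 -0.011 -0.333]
```

View pics/s22c.png

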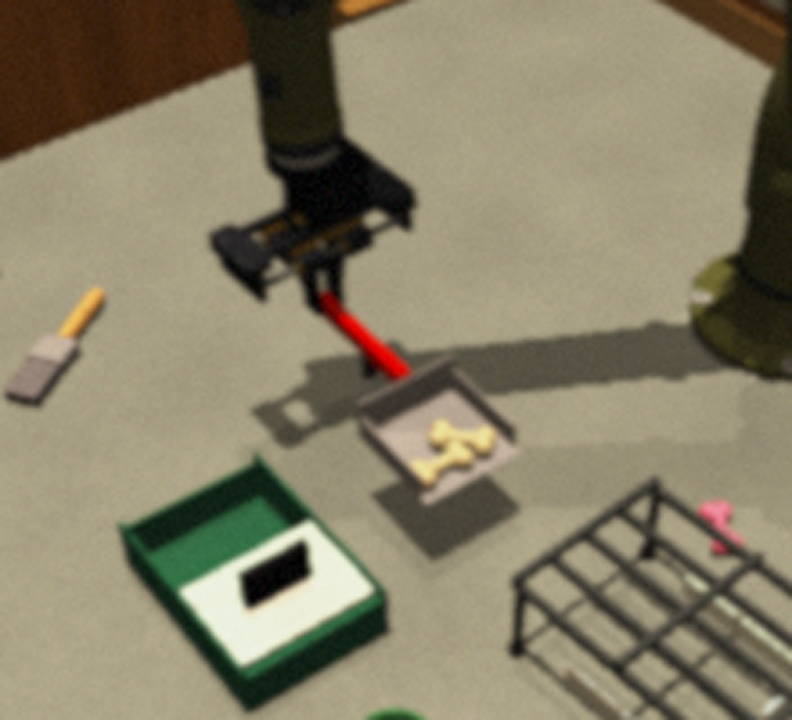

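>>> play_rows(xyz=[[-0.6,0,-0.02],[-0.8,0,-0.03],[-0.8,0.1,-0.035],[-0.8,0.2,-0.04],[-0.7,0.4,-0.04],[-0.6,0.5,-0.04],[-0.5,0.6,-0.04],[-0.3,0.7,-0.035],[-0.2,0.7,-0.03],[0,0.7,-0.02]], yaw=[0,0,0,0,0,0,0,0,0,0], hand=[1,1,1,1,1,1,1,1,1,1])

```text
time_s: 38.0
eef_pos: [0.5936, -0.3634, 0.1348]
ee_rot: [-0.026, 0.714, 0.7, 0.001]
force: [-0.4, -1.4, -1.9]
grip_width: 0.172
```

```bash
python3 - <<'E'
from h import *
plan2([.69,-.34,.135],89.2)
E
```

```text
t 38.0 pos [ 0.5936 -0.3634  0.1348] rack [-0.5309 -0.1078] xang 88.87 tz [-0.035  0.039 -0.999] F [-0.4 -1.4 -1.9] g 15.0 q [-0.02  0.63  0.82  1.41 -0.46  1.35  0.8 ]
yaw units -0.082 xyz units [ 0.823  3.2   -0.087] per 10mm world-z-lift [ 0.013 -0.012 -0.333]
```

>>> play_rows(xyz=[[0,0.6,-0.02],[0,0.6,-0.02],[0,0.6,-0.02],[0,0.5,-0.02],[0,0.4,-0.01],[0,0.2,0],[0,0,0],[0,0,0]], yaw=[-0.08,0,0,0,0,0,0,0], hand=[1,1,1,1,1,1,1,1])

```text
time_s: 38.8
eef_pos: [0.6805, -0.3619, 0.1354]
ee_rot: [-0.026, 0.711, 0.703, 0.002]
force: [-0.3, -0.4, -1.4]
grip_width: 0.175
```

```bash
python3 - <<'E'
from h import *
plan2([.69,-.315,.13],89.2)
p,d=cap('scene','s23'); crop(p,150,80,350,260,4,'s23c')
p,d=cap('top','t23'); crop(p,280,100,460,220,4.4,'t23c')
E
```

```text
t 38.8 pos [ 0.6805 -0.3619  0.1354] rack [-0.5354 -0.1946] xang 89.34 tz [-0.034  0.04  -0.999] F [-0.3 -0.4 -1.4] g 15.2 q [ 0.04  0.78  0.77  1.17 -0.53  1.44  0.73]
yaw units 0.035 xyz units [1.561 0.303 0.232] per 10mm world-z-lift [ 0.013 -0.011 -0.333]
```

View pics/s23c.png

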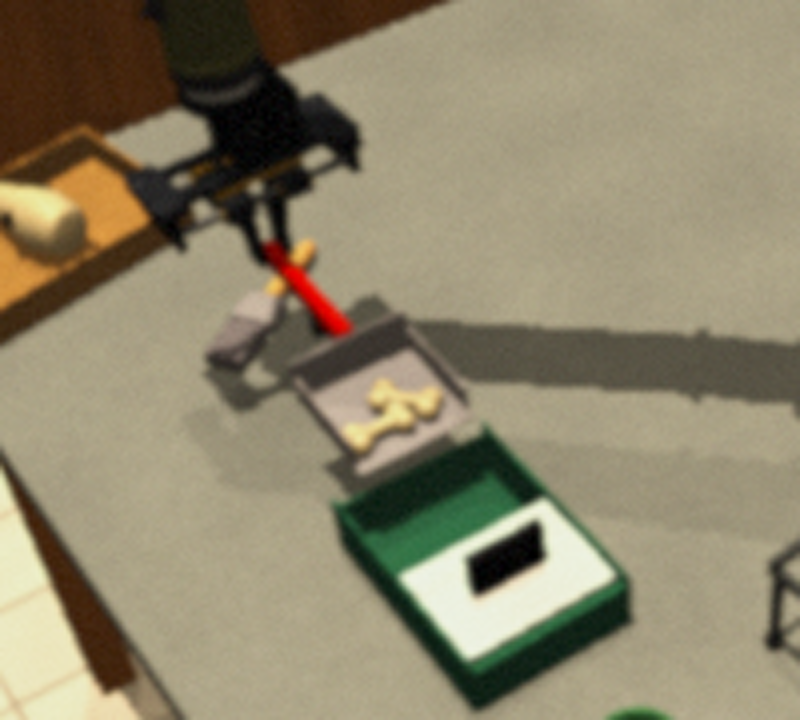

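View pics/t23c.png

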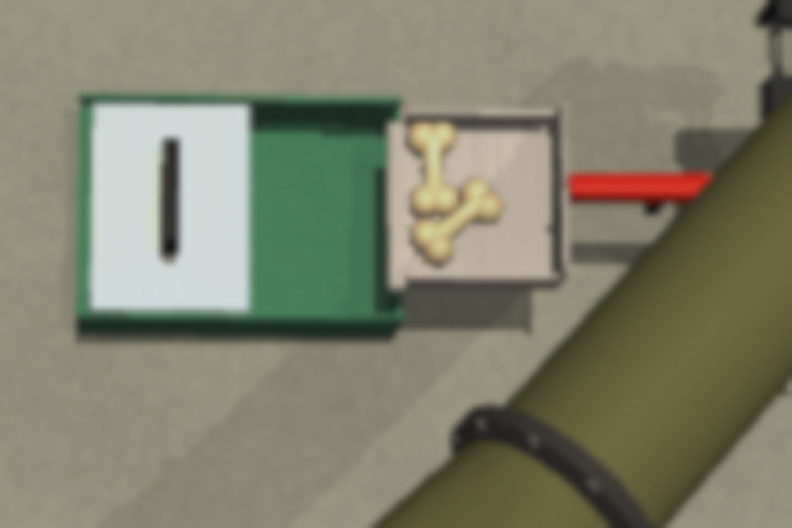

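```bash
python3 - <<'E'
from h import *
for n,pt,z in [("lT",(388,121),.09),("lB",(388,291),.09),("bT",(560,108),.134),("bB",(566,283),.134),("h0",(570,187),.14),("h1",(705,186),.14),("binT",(400,98),.06),("binB",(400,320),.06),("rim",(400,210),.05)]:
    print(n,wz("top",cc(pt,4.4,(280,100)),z)[0].round(4))
f=np.load("t23.npz");W=cloud("top",f["p"],f["d"])
for y in (-.22,-.20,-.18,-.16,-.14,-.125):
    m=(abs(W[...,1]-y)<.006)&(abs(W[...,0]-.65)<.02)&(W[...,2]>.065);print(y,np.median(W[m][:,2]).round(4),m.sum())
m=(W[...,2]>.07)&(W[...,2]<.15)&(W[...,1]>-.23)&(W[...,1]<-.1)&(W[...,0]>.6)&(W[...,0]<.8);print(W[m].min(0),W[m].max(0))
E
```

```text
lT [ 0.7382 -0.1186  0.09  ]
lB [ 0.6248 -0.1166  0.09  ]
bT [ 0.7326 -0.2223  0.134 ]
bB [ 0.6195 -0.2227  0.134 ]
h0 [ 0.6795 -0.2259  0.14  ]
h1 [ 0.6801 -0.3102  0.14  ]
binT [ 0.7637 -0.1302  0.06  ]
binB [ 0.6124 -0.1274  0.06  ]
rim [ 0.6895 -0.13    0.05  ]
-0.22 0.1026 85
-0.2 0.0898 50
-0.18 0.0905 54
-0.16 0.0915 49
-0.14 0.101 54
-0.125 0.0876 54
[ 0.62531142 -0.22989973  0.0797701 ] [ 0.73860378 -0.11731014  0.14120235]
```

>>> play_rows(xyz=[[0.2,0.1,0],[0.4,0.1,0.01],[0.4,0.08,0.02],[0.4,0,0.02],[0.25,0,0.2],[0.1,0,0.3],[0.02,0,0.3],[0,0,0.2],[0,0,0],[0,0,0]], yaw=[0,0,0,0,0,0,0,0,0,0], hand=[1,1,1,1,1,1,1,1,1,1])

```text
time_s: 39.9
eef_pos: [0.6891, -0.3074, 0.1062]
ee_rot: [-0.026, 0.711, 0.703, 0.003]
force: [0.7, -0.3, -1.0]
grip_width: 0.177
```

```bash
python3 - <<'E'
from h import *
plan2([.69,-.309,.104],89.2)
p,d=cap('scene','s24'); crop(p,180,110,320,260,4,'s24c')
p,d=cap('top','t24'); crop(p,280,100,460,220,4.4,'t24c')
E
```

```text
t 39.9 pos [ 0.6891 -0.3074  0.1062] rack [-0.4816 -0.2068] xang 89.35 tz [-0.033  0.04  -0.999] F [ 0.7 -0.3 -1. ] g 15.4 q [-0.06  0.76  0.76  1.26 -0.52  1.37  0.68]
yaw units 0.038 xyz units [-0.055  0.033  0.072] per 10mm world-z-lift [ 0.013 -0.011 -0.333]
```

View pics/s24c.png

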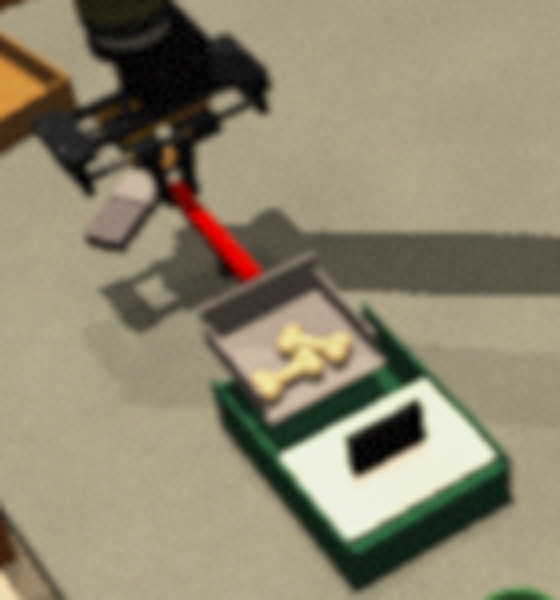

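View pics/t24c.png

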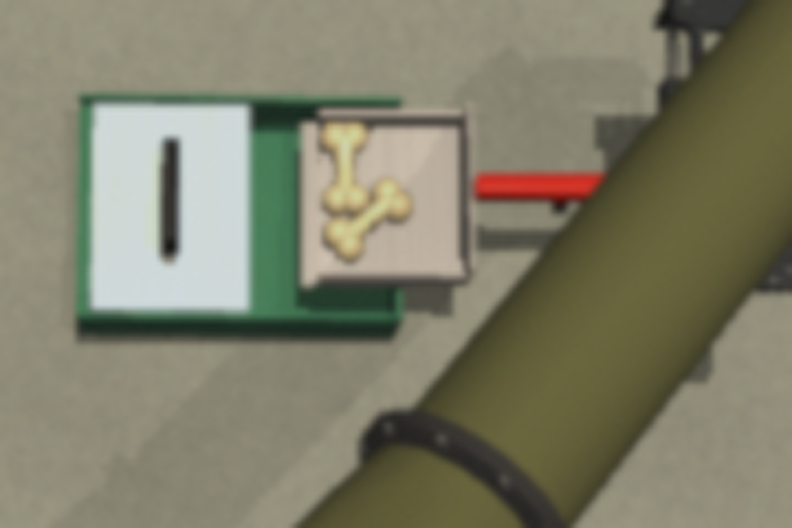

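The pan is over the port with about 60 mm of overhang. I'll loosen the grip in steps so the scoop pivots onto the end rim.

>>> play_rows(xyz=[[0,0,0],[0,0,0],[0,0,0]], yaw=[0,0,0], hand=[1,1,1], grip_force=15)

```text
time_s: 40.3
eef_pos: [0.6897, -0.307, 0.1072]
ee_rot: [-0.025, 0.71, 0.703, 0.003]
force: [0.3, -1.6, -0.3]
grip_width: 0.183
```

```bash
cat >> h.py <<'E'
def pz(tag):
    p,d=cap('scene',tag); W=cloud('scene',p,d); h=cv2.cvtColor(p,cv2.COLOR_RGB2HSV)
    red=(h[...,1]>150)&((h[...,0]<6)|(h[...,0]>174))&(W[...,1]<-.1)
    P=W[red]; 
    if len(P)>20:
        c=np.polyfit(P[:,1],P[:,2],1);print("handle pitch deg",np.degrees(np.arctan(c[0])).round(1),len(P))
    return p
E
python3 - <<'E'
from h import *
p=pz('s25'); crop(p,180,110,320,260,4,'s25c')
s,R,a=st();print(s['force'],s['grip_width']*87,s['eef_pos'])
E
```

```text
handle pitch deg 26.5 217
[-0.54276005 -0.22278435 -0.68376118] 16.18989847084313 [ 0.68968115 -0.3069468   0.1070335 ]
```

View pics/s25c.png

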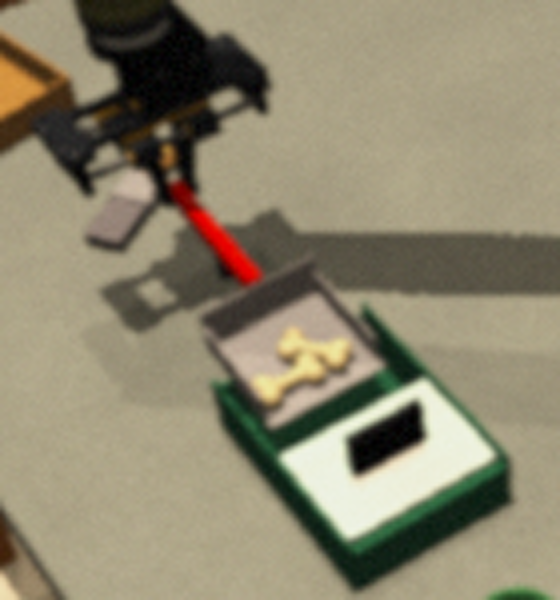

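It rests on the rim now: the wrist load has fallen from about 2 N to 0.5 N. Raising the handle and following forward.

>>> play_rows(xyz=[[0.05,0,-0.2],[0.1,0,-0.25],[0.12,0,-0.25],[0.14,0,-0.25],[0.16,0,-0.25],[0.18,0,-0.25],[0,0,0]], yaw=[0,0,0,0,0,0,0], hand=[1,1,1,1,1,1,1], grip_force=10)

```text
time_s: 41.05
eef_pos: [0.6922, -0.2847, 0.1527]
ee_rot: [-0.025, 0.71, 0.704, 0.004]
force: [0.3, 0.5, -0.3]
grip_width: 0.181
```

```bash
python3 - <<'E'
from h import *
p=pz('s26'); crop(p,180,110,320,260,4,'s26c')
plan2([.69,-.245,.199])
E
```

```text
handle pitch deg 11.0 260
t 41.1 pos [ 0.6918 -0.2852  0.1519] rack [-0.4596 -0.211 ] xang 89.49 tz [-0.031  0.041 -0.999] F [-0.7  0.8 -0. ] g 16.1 q [-0.09  0.71  0.78  1.23 -0.5   1.43  0.64]
yaw units -0.0 xyz units [ 1.4   -0.118 -1.513] per 10mm world-z-lift [ 0.013 -0.01  -0.333]
```

View pics/s26c.png

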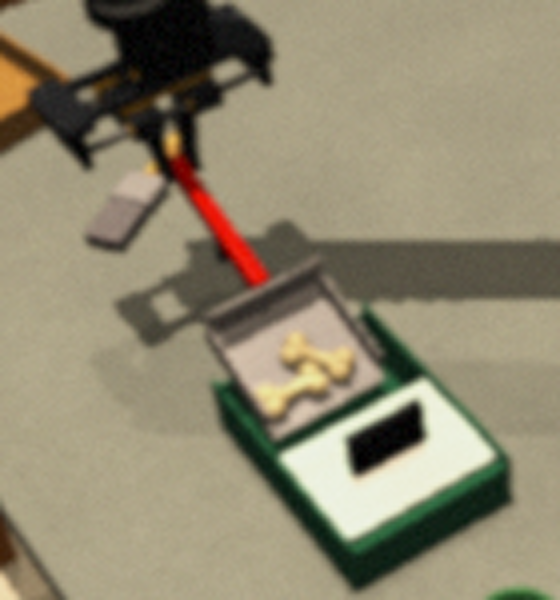

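>>> play_rows(xyz=[[0.12,0,-0.2],[0.15,0,-0.25],[0.18,0,-0.25],[0.2,0,-0.25],[0.22,0,-0.25],[0.22,0,-0.25],[0,0,0]], yaw=[0,0,0,0,0,0,0], hand=[1,1,1,1,1,1,1])

```text
time_s: 41.8
eef_pos: [0.694, -0.2538, 0.1975]
ee_rot: [-0.025, 0.71, 0.704, 0.004]
force: [0.8, 0.7, -0.0]
grip_width: 0.183
```

```bash
python3 - <<'E'
from h import *
p=pz('s27'); crop(p,180,110,320,260,4,'s27c')
plan2([.69,-.235,.21])
E
```

```text
handle pitch deg -14.1 263
t 41.85 pos [ 0.6936 -0.2544  0.1967] rack [-0.429  -0.2149] xang 89.48 tz [-0.031  0.04  -0.999] F [ 0.1  0.5 -0.4] g 15.8 q [-0.14  0.67  0.8   1.21 -0.48  1.49  0.59]
yaw units -0.0 xyz units [ 0.663 -0.138 -0.413] per 10mm world-z-lift [ 0.013 -0.01  -0.333]
```

View pics/s27c.png

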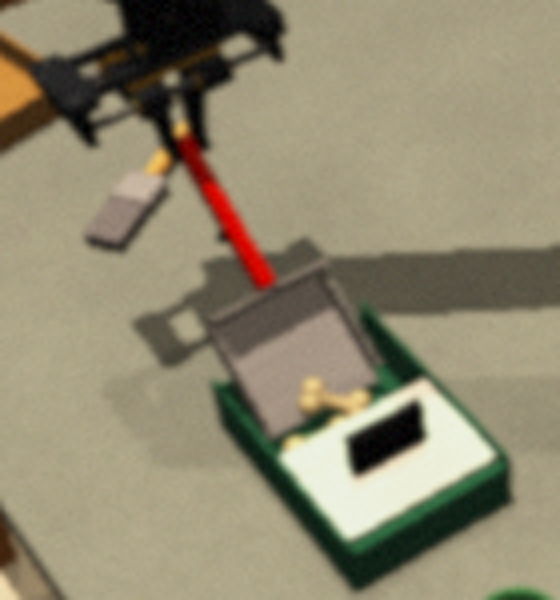

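>>> play_rows(xyz=[[0.1,0,-0.2],[0.15,0,-0.2],[0,0,-0.1],[0,0,0],[0,0,0]], yaw=[0,0,0,0,0], hand=[1,1,1,1,1])

```text
time_s: 42.35
eef_pos: [0.6934, -0.2484, 0.211]
ee_rot: [-0.026, 0.71, 0.703, 0.003]
force: [0.2, 0.4, -0.6]
grip_width: 0.179
```

```bash
python3 - <<'E'
from h import *
p=pz('s28'); crop(p,180,110,320,260,4,'s28c')
p,d=cap('top','t28'); crop(p,280,100,460,220,4.4,'t28c')
plan2([.69,-.235,.21])
E
```

```text
handle pitch deg -14.4 255
t 42.45 pos [ 0.6934 -0.2483  0.2108] rack [-0.4229 -0.2151] xang 89.39 tz [-0.032  0.041 -0.999] F [ 0.6 -0.3 -0.5] g 15.8 q [-0.15  0.66  0.8   1.19 -0.47  1.52  0.58]
yaw units -0.0 xyz units [ 0.44  -0.116  0.048] per 10mm world-z-lift [ 0.013 -0.011 -0.333]
```

View pics/s28c.png

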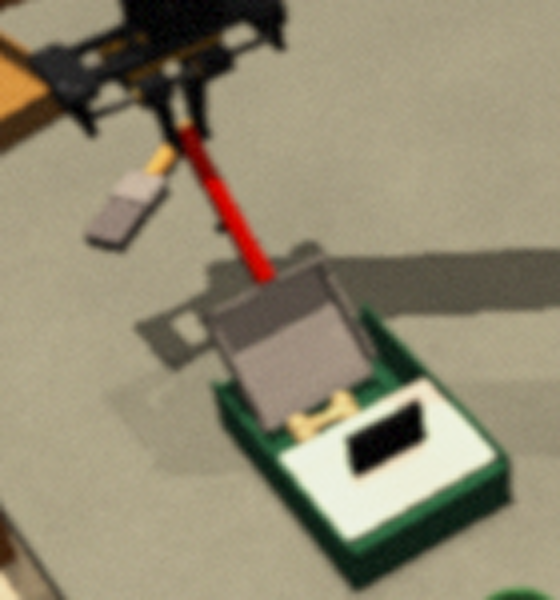

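View pics/t28c.png

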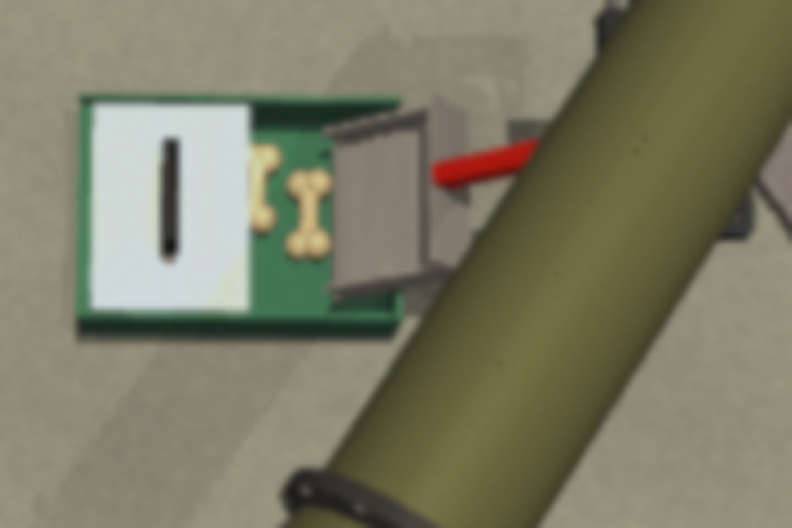

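Both bones are on the bin floor (top-crop (262,185) and (310,212)) and the pan is empty. I'll clamp, lift out and carry it to clear counter.

>>> play_rows(xyz=[[0,0,0],[0,0,0],[0,0,-0.3],[0,0,-0.5],[0,0,-0.5],[0,0,-0.5],[0,0,-0.5],[0,0,-0.3],[0,0,0]], yaw=[0,0,0,0,0,0,0,0,0], hand=[1,1,1,1,1,1,1,1,1], grip_force=60)

```text
time_s: 43.35
eef_pos: [0.6965, -0.252, 0.2911]
ee_rot: [-0.024, 0.71, 0.704, 0.003]
force: [0.1, 0.1, -1.8]
grip_width: 0.174
```

```bash
python3 - <<'E'
from h import *
p=pz('s29'); crop(p,150,60,330,260,3.6,'s29c')
plan2([.50,-.30,.285],95)
E
```

```text
handle pitch deg 6.1 268
t 43.4 pos [ 0.6962 -0.2517  0.2897] rack [-0.4265 -0.2177] xang 89.41 tz [-0.031  0.04  -0.999] F [ 0.8 -1.1 -1.6] g 15.2 q [-0.12  0.64  0.81  1.05 -0.47  1.66  0.55]
yaw units -1.398 xyz units [-1.04  -6.648  0.294] per 10mm world-z-lift [ 0.014 -0.009 -0.333]
```

View pics/s29c.png

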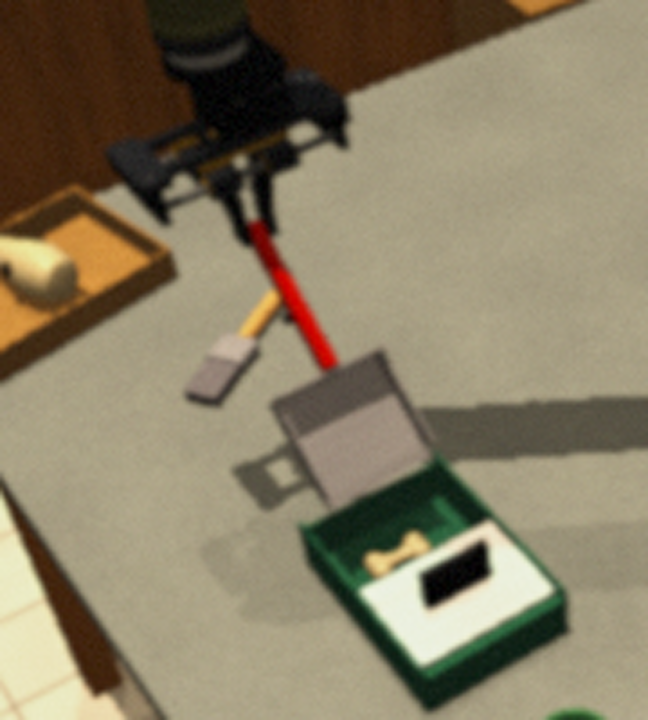

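>>> play_rows(xyz=[[-0.2,-0.5,0.02],[-0.2,-0.7,0.03],[-0.2,-0.8,0.03],[-0.2,-0.8,0.03],[-0.2,-0.8,0.03],[-0.2,-0.8,0.03],[-0.2,-0.8,0.03],[-0.2,-0.7,0.03],[-0.1,-0.5,0.02],[0,0,0]], yaw=[0,0,0,0,0,0,0,0,0,0], hand=[1,1,1,1,1,1,1,1,1,1])

```text
time_s: 44.4
eef_pos: [0.5008, -0.3013, 0.2853]
ee_rot: [-0.026, 0.711, 0.702, 0.003]
force: [-0.6, -0.3, -1.9]
grip_width: 0.176
```

```bash
python3 - <<'E'
from h import *
p=pz('s30'); crop(p,200,60,380,240,3.6,'s30c')
plan2([.49,-.30,.21])
p,d=cap('top','t30'); crop(p,280,100,460,240,4.4,'t30c')
E
```

```text
handle pitch deg 6.0 251
t 44.45 pos [ 0.5027 -0.3003  0.2853] rack [-0.4618 -0.0213] xang 89.34 tz [-0.032  0.042 -0.999] F [-0.2  0.4 -0.9] g 14.9 q [-0.25  0.27  0.93  1.52 -0.23  1.51  0.68]
yaw units -0.0 xyz units [-0.1   -0.341  2.521] per 10mm world-z-lift [ 0.014 -0.011 -0.333]
```

View pics/s30c.png

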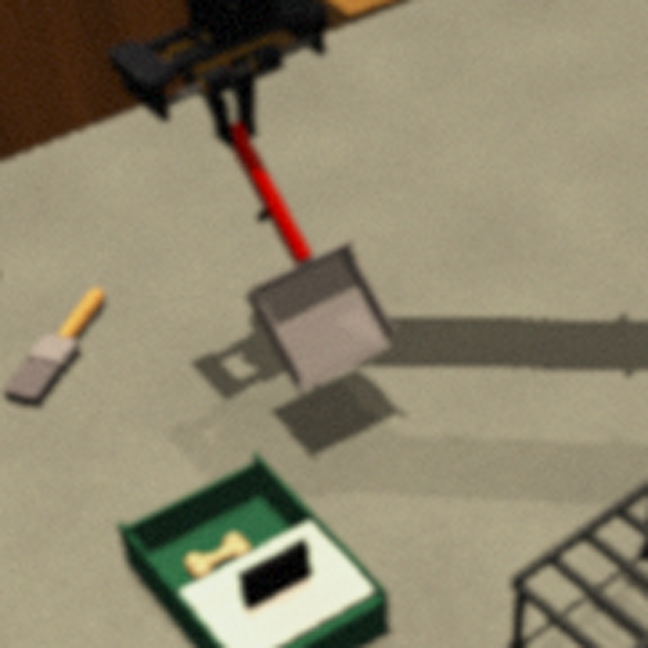

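View pics/t30c.png

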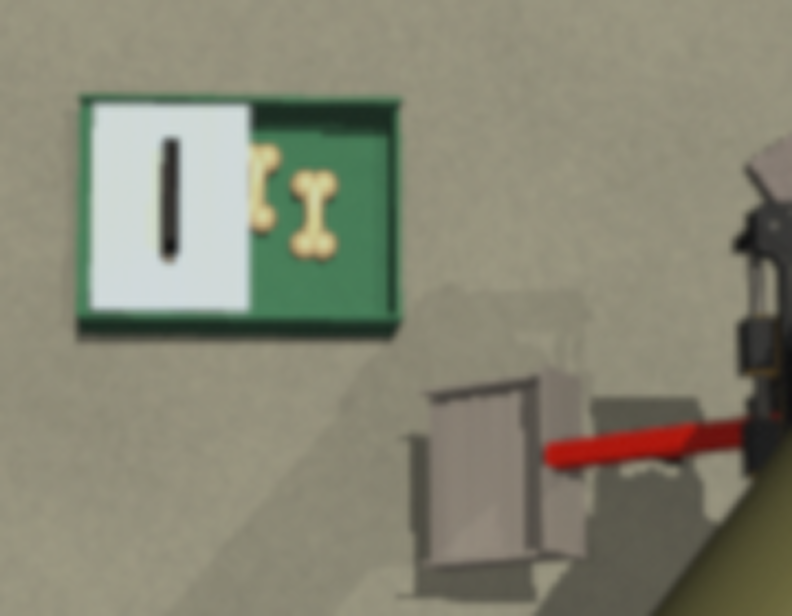

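>>> play_rows(xyz=[[0,0,0.3],[0,0,0.5],[0,0,0.5],[0,0,0.5],[0,0,0.4],[0,0,0.3],[0,0,0.1],[0,0,0]], yaw=[0,0,0,0,0,0,0,0], hand=[1,1,1,1,1,1,1,1])

```text
time_s: 45.3
eef_pos: [0.5007, -0.297, 0.2073]
ee_rot: [-0.026, 0.71, 0.703, 0.003]
force: [-1.3, 0.1, -1.6]
grip_width: 0.174
```

>>> play_rows(xyz=[[0,0,0.1],[0,0,0.2],[-0.05,0,0.3],[-0.1,0,0.35],[-0.15,0,0.35],[-0.15,0,0.35],[-0.15,0,0.35],[-0.15,0,0.35],[-0.1,0,0.35],[0,0,0]], yaw=[0,0,0,0,0,0,0,0,0,0], hand=[1,1,1,1,1,1,1,1,1,1], grip_force=10)

```text
time_s: 46.3
eef_pos: [0.4969, -0.3191, 0.1238]
ee_rot: [-0.027, 0.711, 0.703, 0.002]
force: [0.1, 1.0, -0.6]
grip_width: 0.181
```

```bash
python3 - <<'E'
from h import *
p=pz('s31'); crop(p,200,60,380,240,3.6,'s31c')
plan2([.49,-.33,.047])
E
```

```text
handle pitch deg 19.9 228
t 46.35 pos [ 0.4974 -0.3189  0.1247] rack [-0.48   -0.0148] xang 89.38 tz [-0.034  0.042 -0.999] F [-0.3  0.2 -0.7] g 15.8 q [-0.16  0.41  0.88  1.71 -0.34  1.23  0.79]
yaw units -0.0 xyz units [-0.479 -0.154  2.58 ] per 10mm world-z-lift [ 0.014 -0.011 -0.333]
```

View pics/s31c.png

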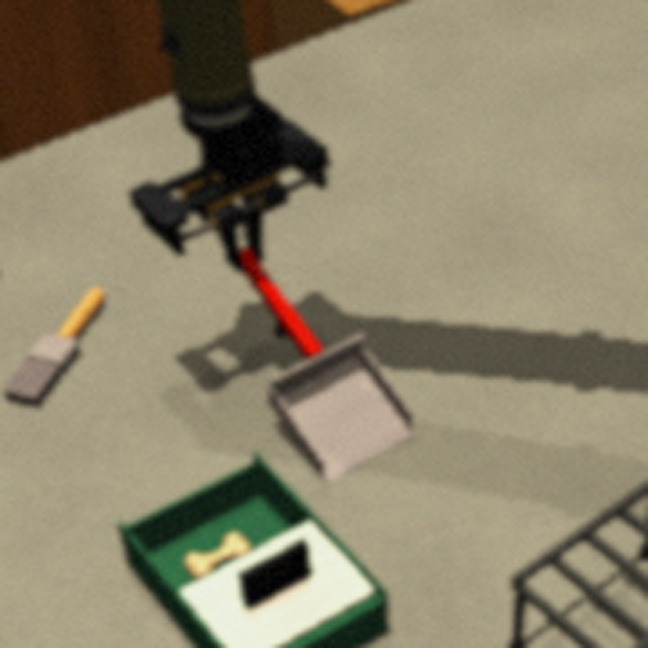

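>>> play_rows(xyz=[[0,0,0.3],[-0.1,0,0.35],[-0.1,0,0.35],[-0.1,0,0.35],[-0.1,0,0.3],[0,0,0.3],[0,0,0.25],[0,0,0.15],[0,0,0.1],[0,0,0]], yaw=[0,0,0,0,0,0,0,0,0,0], hand=[1,1,1,1,1,1,1,1,1,1], grip_force=8)

```text
time_s: 47.35
eef_pos: [0.4954, -0.328, 0.0516]
ee_rot: [-0.026, 0.71, 0.704, 0.003]
force: [-0.2, 0.2, -0.3]
grip_width: 0.185
```

```bash
python3 - <<'E'
from h import *
p=pz('s32'); crop(p,200,60,380,240,3.6,'s32c')
plan2([.49,-.33,.047])
E
```

```text
handle pitch deg 33.9 218
t 47.4 pos [ 0.4956 -0.328   0.0519] rack [-0.489  -0.0124] xang 89.43 tz [-0.032  0.041 -0.999] F [ 0.  -0.5 -0.5] g 15.7 q [-0.1   0.5   0.83  1.77 -0.42  1.11  0.86]
yaw units -0.0 xyz units [-0.076 -0.181  0.166] per 10mm world-z-lift [ 0.014 -0.011 -0.333]
```

View pics/s32c.png

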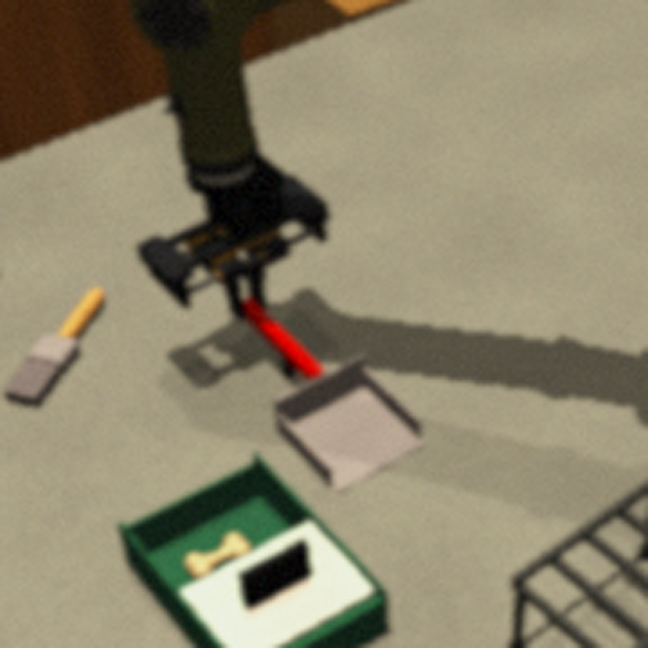

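>>> play_rows(xyz=[[0,0,0.08],[0,0,0.08],[0,0,0],[0,0,0],[0,0,0],[0,0,0],[0,0,0],[0,0,0],[0,0,0],[0,0,0]], yaw=[0,0,0,0,0,0,0,0,0,0], hand=[1,1,1,0,0,0,0,0,0,0])

```text
time_s: 48.4
eef_pos: [0.4953, -0.3281, 0.0471]
ee_rot: [-0.026, 0.71, 0.703, 0.003]
force: [0.2, -0.3, 0.9]
grip_width: 0.735
```

>>> play_rows(xyz=[[0,0,-0.3],[0,0,-0.5],[0,0,-0.8],[-0.2,0,-0.8],[-0.5,0,-0.8],[-0.8,0,-0.8],[-0.8,0,-0.5],[-0.5,0,0],[0,0,0]], yaw=[0,0,0,0,0,0,0,0,0], hand=[0,0,0,0,0,0,0,0,0])

```text
time_s: 49.3
eef_pos: [0.4977, -0.4207, 0.1806]
ee_rot: [-0.024, 0.712, 0.702, 0.002]
force: [-0.2, -0.8, -0.5]
grip_width: 1.001
```

```bash
python3 - <<'E'
from h import *
plan2([.49,-.33,.047])
p,d=cap('scene','s33')
p2,d2=cap('top','t33'); W=cloud('top',p2,d2)
a=W[205:245,345:385];
h=cv2.cvtColor(p2,cv2.COLOR_RGB2HSV)
m=(W[...,0]>.4)&(W[...,0]<.56)&(W[...,1]<-.02)&(W[...,1]>-.36)&(W[...,2]>.002)&(W[...,2]<.12)
print("scoop ext",np.percentile(W[m],[1,99],axis=0).round(3))
for y in (-.18,-.16,-.14,-.12,-.1):
    k=(abs(W[...,1]-y)<.005)&(abs(W[...,0]-.48)<.03);print(y,np.median(W[k][:,2]).round(4),end=' ')
red=(h[...,1]>150)&((h[...,0]<6)|(h[...,0]>174))&m
P=W[red&(W[...,2]>.04)];c=np.polyfit(P[:,1],P[:,2],1);print('handle pitch',np.degrees(c[0]),np.median(P[:,2]))
E
```

```text
t 49.3 pos [ 0.4977 -0.4207  0.1806] rack [-0.5816 -0.0082] xang 89.21 tz [-0.031  0.037 -0.999] F [-0.2 -0.8 -0.5] g 87.1 q [ 0.03  0.5   0.88  1.49 -0.39  1.38  0.93]
yaw units -0.0 xyz units [ 2.852 -0.156  4.568] per 10mm world-z-lift [ 0.012 -0.01  -0.333]
scoop ext [[ 0.401 -0.354  0.002]
 [ 0.559 -0.023  0.055]]
-0.18 0.0031 -0.16 0.0029 -0.14 0.0031 -0.12 0.0033 -0.1 0.0038 handle pitch 0.38742600433169644 0.05186455421789782
```

View pics/s33.png

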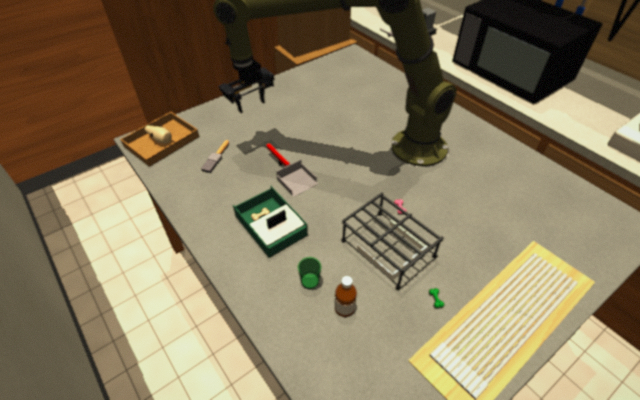

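View pics/t33.png

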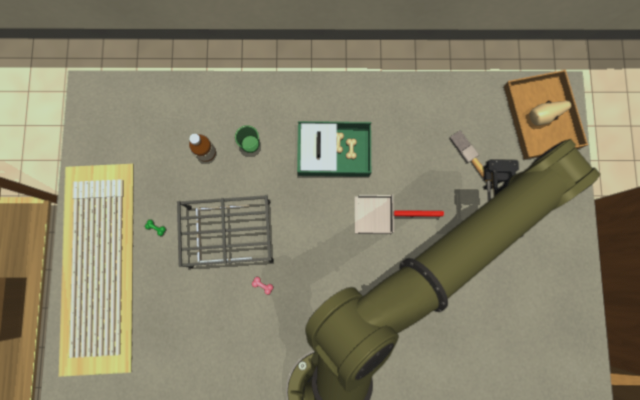

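The scoop lies flat at (375,213), the shutter is open, and both bones are in the bin at (339,143) and (350,148). The bottle, beaker and brush stand where they were. Handing in.

```bash
python3 - <<'E'
from station import hand_in
import numpy as np
from h import *
f=np.load("t33.npz");W=cloud("top",f["p"],f["d"]);m=(W[...,2]>.09)&(W[...,2]<.107)&(abs(W[...,0]-.69)<.06)&(abs(W[...,1]-.02)<.06)
print("shutter handle",np.median(W[m],axis=0).round(4))
print(hand_in())
E
```

```text
shutter handle [0.6881 0.0242 0.1002]
the job is handed in; nothing more can be done
None
```

The job is done and handed in at about 49 s. Both bones are in the bin and the shutter is open. The scoop lies flat on clear counter.

**How it went**
- I slid the shutter to its open stop. I then pushed the scoop in under the rack, brought both bones out in one go, and tipped them in over the bin's end rim. To tip, I loosened the grip so the scoop pivoted in the fingers, because the hand cannot be tilted on command.
- The gripper never touched the bones.

**Last checks**
- **Shutter:** the handle bar has moved 100 mm from its start.
- **Bones:** both are visible on the bin floor through the open port.
- **Scoop:** the pan floor is level to 1 mm and the handle pitch is 0.4°, clear of rack and bin.
- **Bystanders:** the bottle, beaker, brush and look-alikes look unmoved in the pictures.
- **Gripper:** empty, raised and touching nothing.

**What went wrong on the way**
- **Joint range:** on the first push-in, joints 3 and 7 ran against their range ends. They read 1.241 and -2.691 rad, about 0.001 over the listed limits, so that could count as a failure. The scoop's corner also came to rest on the guard. I let go, turned the hand half round and regripped.
- **Second push-in:** the scoop was still pitched lip-up, so its lip rode over the bones. I drew it out, set it flat, and the third push gathered both.

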